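# Shut down the finishing bench

### The arm

A 6-joint arm with a two-finger parallel gripper is mounted at the origin on the work surface. World frame = base frame: x ahead of the robot, y to its left, z up, the work surface at z = 0. Lengths are in m, angles in rad, forces in N, time in s.
With the tool pointing down it reaches from about 0.25 to 0.775 m from the base axis. Payload 4 kg.
Tool frame: the origin (TCP) lies midway between the tips of the shut fingers; the grasp point (between the pads) lies 19 mm behind it; y points along the fingers, x is the direction in which the jaws open and shut, and the axes are right-handed (so a half turn about y gives the same grasp; the last joint's range is limited). The gripper opens to 94 mm and grips with 3 to 60 N. Pads are 16 mm wide; open, the fingers measure 119 mm over their backs; the gripper's body (75 mm by 177 mm) begins 78 mm behind the grasp point.
Start: joints at [-1.348, 0.087, 1.371, -0, 1.684, -0.103], TCP at [0.176, -0.521, 0.206] pointing down, gripper open.
Joint ranges: [-3.1, 3.1], [-0.76, 2.03], [0.27, 2.55], [-1.08, 4.22], [0.17, 2.65], [-2.57, 2.57]. Speed limits (rad/s): [2.79, 2.79, 3.14, 3.14, 3.14, 3.14].

### API

Orientations are given as [roll, pitch, yaw] about the fixed x, y, z axes, in that order (R = Rz(yaw) Ry(pitch) Rx(roll)).
In Python, from bench import robot, snapshot, camera_info, ticket gives the robot as it stands.
- The arm moves only by the shell command python3 -m creep 'ROWS'. ROWS is JSON, a list of rows, each an object with "slide": the shift along the tool's x, y, z in mm, a list of three; "roll": the turn about the tool's y in degrees; "grip": the closure, from 0 (fully open) to 1 (shut). In form: [{"slide": [x, y, z], "roll": roll, "grip": grip}, ...]. A call has 1 to 20 rows; each row is the pose to reach, as a shift and turn from the pose commanded when the call began, along the tool's axes at that moment; what a row does not reach only later rows make up. A row lasts 1/12 s, in which the tool goes at most 41.7 mm and 7.16 degrees, less where a joint would pass 70% of its speed; a pose out of reach is approached as far as the arm can. A call with a gripper value outside its range is refused whole. The fingers move at their own pace and stop on an object; the grip force is fixed at half the most. Time passes only in rows, so rows that repeat a pose let the fingers close. It gives the time, the measured TCP pose, the force and the opening at its end, in the units of the state.
- robot.get_obs(): the state, without advancing time (a new reading comes with each control period).
- snapshot(name): name is "scene" or "top"; returns the picture (400x640x3 uint8, red, green, blue); there is no depth.
- camera_info(name): a dict with "fx", "fy", "cx", "cy" (pixels), "cam_to_world" (4x4, takes a point from camera to world coordinates). Camera axes: x right, y down, z forward; pixel columns grow to the right and rows downward; lengths in m; the calibration is good to about 2 mm. A picture is of the moment at which its call begins. camera_info takes no time and is no camera call.
- ticket.close_job(): hands the job in, once; it reports no verdict.
The state is a dict: "time": time; "joint_positions": joint angles; "qvel": joint speeds; "joint_torque": joint torques, N m; "tool_pos": TCP position; "ee_rot": TCP orientation; "wrist_force": force on the tool from outside, world axes, zero at the start; "wrist_torque": the same for the moment, N m; "width": finger opening in m.
Only numpy, scipy, OpenCV 4.12 (cv2) and the standard library are available. Lean on these libraries where they do the work, as an engineer would, in place of code of your own. Each camera call takes 0.05 s, during which the arm holds its last target.

### The job

Close down the finishing bench for the night: first throw the polisher's switch lever right over to off, and only then put the gear away. Drape every pair of ear defenders over the hanging rail, headband across the bar with one cup on each side, and hang every tack pail by its handle on a hook of its own, keeping the full pails upright so that nothing spills. Leave everything hanging still and the other things on the bench where they are.

Things in the scene. Friction and masses are not known exactly. Their poses are not given: they have to be found in the camera images.
- rail: Steel hanging rail, fixed. Origin on the bench under the middle of the bar, z up. Straight round level bar, 16 diameter, along own y from -180 to 180, its axis 177 and its top 185 above the bench, on a post (18 diameter, reaching 192 with its ball top) at each end, y = +-180, each with a foot 90 x 50. What is set swinging on it comes to rest in a few seconds.
- hooks: Hook stand, fixed. Origin on the bench under its cross bar, z up. Wooden cross bar along own y, 280 long, 12 thick, 190 to 216 above the bench, posts behind it at y = +-115. Three wire hooks, 8 diameter, run level from it towards own -x at y = 120, 0 and -120: top of the wire 204 above the bench, straight to x = -78, then turned up to a tip at x = -90, top 224 above the bench.
- hook1_seat (a point): Point on top of the straight wire of the hook at the stand's own +y side, 60 in front of the cross bar's middle, 30 behind the tip, 204 above the bench; axes as the stand (hook points to -x).
- hook2_seat (a point): The same point on the middle hook.
- hook3_seat (a point): The same point on the hook at the stand's own -y side.
- switch (a joint): Throw lever of the polisher's switch box, rad: 0 = on (leaning to the box's own -x, the robot's side), 1.0 = off (leaning to own +x). Stays where it is left; turns with light resistance.
- switch_tip (a point): Centre of the black ball, 26 across, at the end of the switch lever. It swings in the box's own xz plane on a radius of 60 about an axis 22 above the bench over the box's origin; at joint value q it leans q - 0.5 rad from upright towards own +x.
- switch_base: Grey switch box under the lever, 70 x 50, 25 high (35 at the pivot), fixed. Origin under its centre on the bench; own x is the direction in which the lever is thrown to off.
- ears1: Black rigid ear defenders, 200 g, standing on their cups, headband arching over the top. 133 wide (own x, cup to cup), 68 deep (own y), 155 high (z up). Origin between the flat undersides of the cups, at bench height. Cups 84 high, 52 free gap between them (x -26 to 26). Headband: half circle in the xz plane about z = 92, centre-line radius 60, band 24 wide (y), 6 thick. May be absent.
- ears1_crown (a point): Middle of the underside of the headband's crown of ears1, 147.5 above its origin; axes as the body. On the rail the bar runs along own y just under this point, so fingers gripping across the 24 band and reaching below it belong beside the crown (own x about +30 or -30, where the band's top is 145 to 150 high).
- pail1: Galvanised pail full of tacks, one rigid piece, 250 g. Origin under the centre of its base, z up. Round, 66 across at the base, 82 at the rim, rim 58 high. Stiff bail fixed upright over the mouth: two wires at own y = +-47 carry a square wooden grip bar 14 x 14, 94 long along own y, underside 125 and top 139 above the base. May be absent.
- pail1_grip (a point): Middle of the underside of the grip bar of pail1, 125 above its origin, 67 above the rim; axes as the body. The hook comes to lie under this point along own x, so fingers gripping across the bar and reaching below it belong beside it (own y about +30 or -30).
- ears2: Another pair exactly like ears1. May be absent.
- ears2_crown (a point): The same point of ears2.
- ears3: Another pair exactly like ears1. May be absent.
- ears3_crown (a point): The same point of ears3.
- pail2: Another pail exactly like pail1. May be absent.
- pail2_grip (a point): The same point of pail2.
- pail3: Another pail exactly like pail1. May be absent.
- pail3_grip (a point): The same point of pail3.
- hammer: Hammer lying on the bench beyond the rail, about 280 long; not part of the job.
- spool: Thread spool standing on the bench, 52 across, 46 high, origin under its centre; not part of the job.
- polish_tin: Flat round tin, 84 across, 26 high, origin under its centre; not part of the job.
- last: Wooden shoe last lying beyond the rack, about 200 long, 78 high; not part of the job.
Not all that is in view belongs to the job. There is more than one size of the switch_base; the one meant has the size given above.

How it is judged:
On the way, in this order (a step that is already met when the one before it is completed fails the run):
1. the polisher is switched off (value of joint switch above 0.85 rad), for 0.2 s.
2. all ear defenders hang over the rail and all pails on the hooks (x of ears1_crown in the frame of rail between -0.022 and 0.022 m and y of ears1_crown in the frame of rail between -0.165 and 0.165 m and z of ears1_crown in the frame of rail between 0.175 and 0.2 m and angle between each of ears1, ears2, ears3, pail1, pail2, pail3's own z axis and vertical below 0.35 rad and linear speed of each of ears1, ears2, ears3, pail1, pail2, pail3 below 0.06 m/s and x of ears2_crown in the frame of rail between -0.022 and 0.022 m and y of ears2_crown in the frame of rail between -0.165 and 0.165 m and z of ears2_crown in the frame of rail between 0.175 and 0.2 m and x of ears3_crown in the frame of rail between -0.022 and 0.022 m and y of ears3_crown in the frame of rail between -0.165 and 0.165 m and z of ears3_crown in the frame of rail between 0.175 and 0.2 m and ((x of pail1_grip in the frame of hook1_seat between -0.026 and 0.03 m and y of pail1_grip in the frame of hook1_seat between -0.028 and 0.028 m and z of pail1_grip in the frame of hook1_seat between -0.008 and 0.012 m) or (x of pail1_grip in the frame of hook2_seat between -0.026 and 0.03 m and y of pail1_grip in the frame of hook2_seat between -0.028 and 0.028 m and z of pail1_grip in the frame of hook2_seat between -0.008 and 0.012 m) or (x of pail1_grip in the frame of hook3_seat between -0.026 and 0.03 m and y of pail1_grip in the frame of hook3_seat between -0.028 and 0.028 m and z of pail1_grip in the frame of hook3_seat between -0.008 and 0.012 m)) and ((x of pail2_grip in the frame of hook1_seat between -0.026 and 0.03 m and y of pail2_grip in the frame of hook1_seat between -0.028 and 0.028 m and z of pail2_grip in the frame of hook1_seat between -0.008 and 0.012 m) or (x of pail2_grip in the frame of hook2_seat between -0.026 and 0.03 m and y of pail2_grip in the frame of hook2_seat between -0.028 and 0.028 m and z of pail2_grip in the frame of hook2_seat between -0.008 and 0.012 m) or (x of pail2_grip in the frame of hook3_seat between -0.026 and 0.03 m and y of pail2_grip in the frame of hook3_seat between -0.028 and 0.028 m and z of pail2_grip in the frame of hook3_seat between -0.008 and 0.012 m)) and ((x of pail3_grip in the frame of hook1_seat between -0.026 and 0.03 m and y of pail3_grip in the frame of hook1_seat between -0.028 and 0.028 m and z of pail3_grip in the frame of hook1_seat between -0.008 and 0.012 m) or (x of pail3_grip in the frame of hook2_seat between -0.026 and 0.03 m and y of pail3_grip in the frame of hook2_seat between -0.028 and 0.028 m and z of pail3_grip in the frame of hook2_seat between -0.008 and 0.012 m) or (x of pail3_grip in the frame of hook3_seat between -0.026 and 0.03 m and y of pail3_grip in the frame of hook3_seat between -0.028 and 0.028 m and z of pail3_grip in the frame of hook3_seat between -0.008 and 0.012 m))), for 0.2 s.
At the end, for the whole second after the job is handed in: Switch beyond 0.85 rad. Every pair: crown underside within 22 mm of the bar's axis across, 165 mm of its middle along, -2 to 23 mm over the axis. Every pail: bar underside -26 to 30 mm from a seat point in x, 28 mm in y, -8 to 12 mm in z. All lean under 0.35 rad, still, released (all of step 2 and value of joint switch above 0.85 rad); the robot touches nothing.
It fails at once if ear defenders or a pail lifted off the bench while the polisher is still switched on (value of joint switch below 0.6 rad and height (world z) of any of ears1, ears2, ears3, pail1, pail2, pail3 above 0.06 m).
It fails at once if a full pail tipped so far that tacks spill (angle between any of pail1, pail2, pail3's own z axis and vertical above 0.7 rad).
It fails at once if a bystander thing pushed away (distance of any of hammer, spool, polish_tin, last from where it was at the start of the episode above 0.04 m).
Of ears1, ears2, ears3 only 2 to 3 are there at a start; the rules pass over those that are not, and their reading is None.
Of pail1, pail2, pail3 only 2 to 3 are there at a start; the rules pass over those that are not, and their reading is None.
At some moment in a run one of ears1, ears2, ears3 may be knocked a few centimetres aside while the robot is not near it.
It also fails if it takes over 210 s, if anything falls off the work surface, if the arm or the gripper's body presses on something with over 40 N, if the wrist force passes 120 N, or if a joint passes its speed limit or range.

## Working session

There is one attempt and no reset: what is moved stays moved. The work goes in short steps, Python scripts to look and compute and a shell command to move; the robot and the scene stay as the last step left them, time stands still between calls to the robot, and variables do not carry over. Pictures are saved under pics/ and viewed, and the job is handed in when it is done.

```bash
mkdir -p pics; ls; python3 - <<'E'
from bench import robot, snapshot, camera_info, ticket
import cv2
print(robot.get_obs())
for n in("scene","top"):
    i=camera_info(n);print(n,i)
    cv2.imwrite(f"pics/{n}0.png",snapshot(n)[:,:,::-1])
E
```

```text
pics
{'time': 0.0, 'joint_positions': array([-1.34807320e+00,  8.79757705e-02,  1.37224300e+00, -7.49566043e-06,
        1.68363992e+00, -1.03121321e-01]), 'qvel': array([-0.00074556, -0.00029384, -0.00045547, -0.00273573,  0.0028324 ,
       -0.00149105]), 'joint_torque': array([-2.08889905e-03, -3.40183961e+01, -3.02425361e+01,  7.16505619e-02,
        3.29523382e-02, -1.54313648e-04]), 'tool_pos': array([ 0.17591722, -0.52051484,  0.20429857]), 'ee_rot': array([-1.57057047,  0.00225477, -1.24495246]), 'wrist_force': array([-0.68911082, -0.23394485, -0.43409727]), 'wrist_torque': array([-0.00363108,  0.01371344,  0.00968322]), 'width': 0.09394631261245626}
scene {'fx': 443.85170176162177, 'fy': 443.85170176162177, 'cx': 320.7965229667616, 'cy': 202.6257846851488, 'cam_to_world': array([[ 0.73766522,  0.51855247, -0.43238103,  1.10641109],
       [ 0.67487855, -0.54760507,  0.49463889, -0.69611181],
       [ 0.01972217, -0.65668259, -0.75390915,  1.11703946],
       [ 0.        ,  0.        ,  0.        ,  1.        ]])}
top {'fx': 436.24761758319613, 'fy': 436.24761758319613, 'cx': 311.966353943997, 'cy': 197.485156025269, 'cam_to_world': array([[-0.01715049, -0.9797109 ,  0.19968078,  0.27224788],
       [-0.99983925,  0.01784891,  0.00169786, -0.05434768],
       [-0.0052275 , -0.19961956, -0.97985953,  1.56114731],
       [ 0.        ,  0.        ,  0.        ,  1.        ]])}
```

View pics/scene0.png

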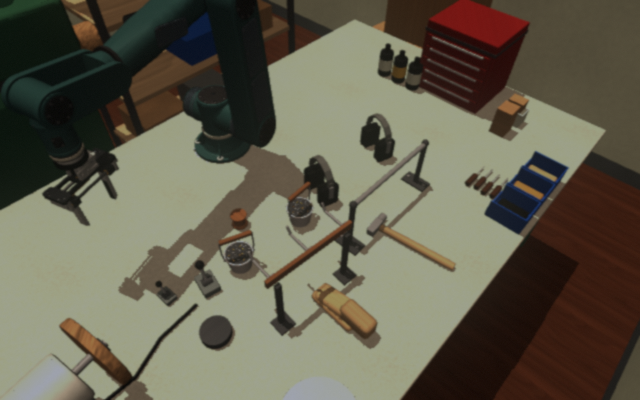

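View pics/top0.png

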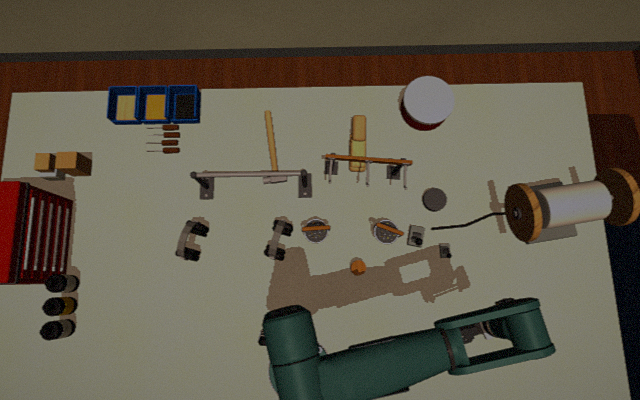

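```bash
cat > h.py <<'E'
from bench import robot, snapshot, camera_info, ticket
import cv2, numpy as np
def ray(n,u,v):
    i=camera_info(n);T=np.array(i['cam_to_world'])
    d=T[:3,:3]@np.array([(u-i['cx'])/i['fx'],(v-i['cy'])/i['fy'],1]);return T[:3,3],d
def onz(n,u,v,z):
    o,d=ray(n,u,v);return o+d*(z-o[2])/d[2]
def tri(a,b):
    (o1,d1),(o2,d2)=ray("scene",*a),ray("top",*b)
    A=np.stack([d1,-d2],1);s=np.linalg.lstsq(A,o2-o1,rcond=None)[0]
    p,q=o1+d1*s[0],o2+d2*s[1];return (p+q)/2,np.linalg.norm(p-q)
def proj(n,p):
    i=camera_info(n);T=np.array(i['cam_to_world']);c=T[:3,:3].T@(np.array(p)-T[:3,3])
    return c[0]/c[2]*i['fx']+i['cx'],c[1]/c[2]*i['fy']+i['cy']
def crop(n,x0,y0,w,h,k,out,img=None):
    im=snapshot(n)[:,:,::-1] if img is None else img
    c=im[y0:y0+h,x0:x0+w];c=cv2.resize(c,None,fx=k,fy=k,interpolation=cv2.INTER_CUBIC)
    c=cv2.convertScaleAbs(c,alpha=1.6,beta=10)
    for x in range((x0//20+1)*20,x0+w,20):
        cv2.line(c,((x-x0)*k,0),((x-x0)*k,6),(0,0,255),1);cv2.putText(c,str(x),((x-x0)*k+2,12),0,.35,(0,0,255))
    for y in range((y0//20+1)*20,y0+h,20):
        cv2.line(c,(0,(y-y0)*k),(6,(y-y0)*k),(0,0,255),1);cv2.putText(c,str(y),(2,(y-y0)*k-2),0,.35,(0,0,255))
    cv2.imwrite(out,c)
E
python3 - <<'E'
from h import *
t=cv2.imread("pics/top0.png");s=cv2.imread("pics/scene0.png")
crop("top",165,140,155,130,5,"pics/t_a.png",t)
crop("top",295,140,165,130,4,"pics/t_b.png",t)
crop("scene",140,170,155,120,5,"pics/s_b.png",s)
crop("scene",270,105,180,130,4,"pics/s_a.png",s)
E
```

```text
(no output)
```

View pics/t_a.png

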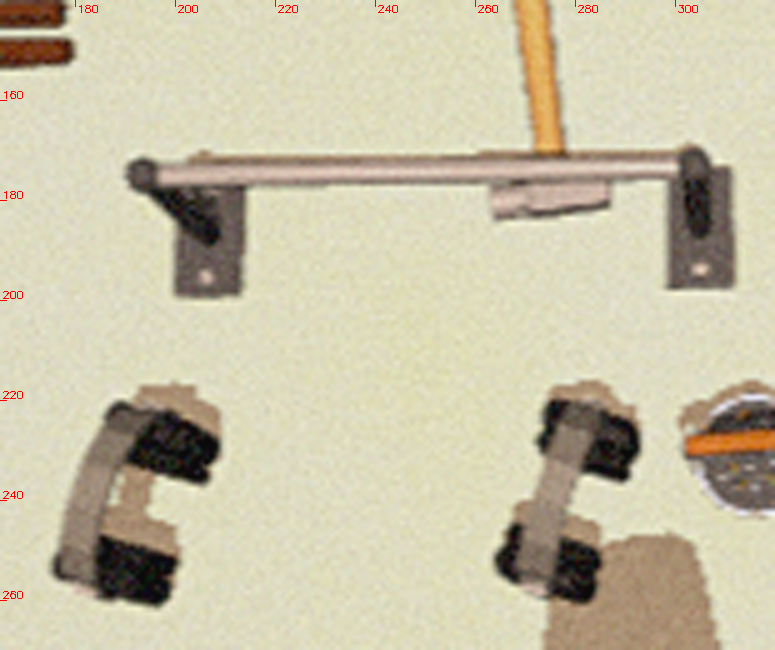

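View pics/t_b.png

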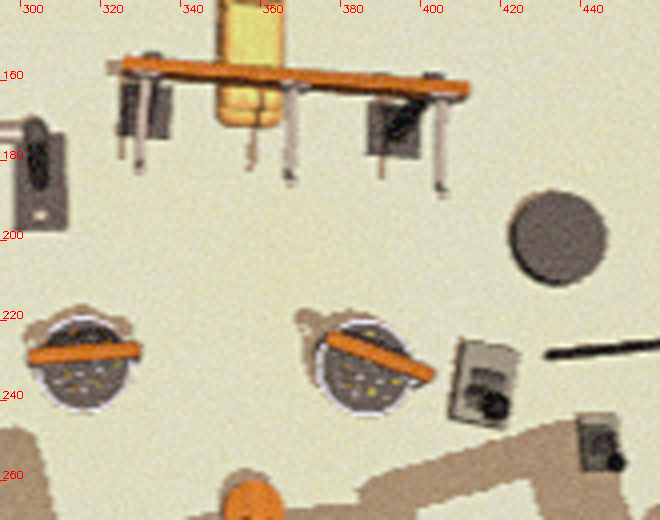

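View pics/s_b.png

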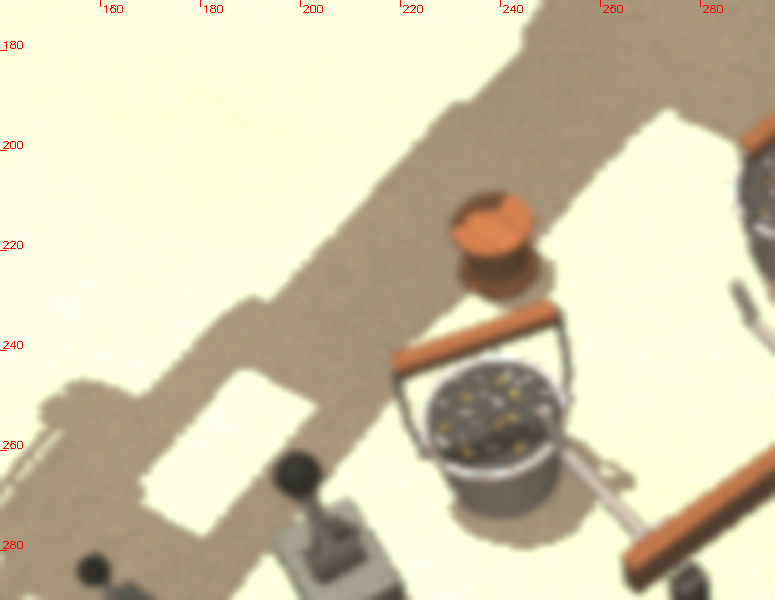

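View pics/s_a.png

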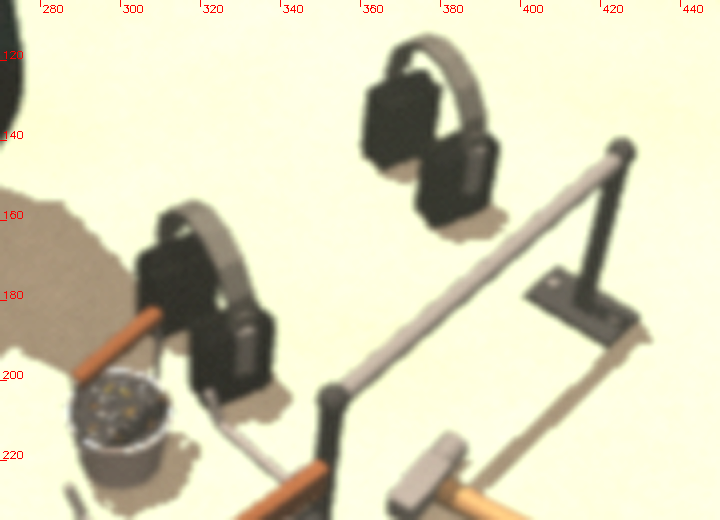

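```bash
python3 - <<'E'
from h import *
np.set_printoptions(precision=4,suppress=True)
for nm,a,b in [("railL",(423,142.5),(193.2,175)),("railR",(353,205),(303.3,172)),("ball",(199.6,264.8),(418.2,240.8)),("ball2",(158.5,284.5),(448,255))]:
    print(nm,*tri(a,b))
for nm,p,z in [("tip1",(329.75,181.2),.219),("tip2",(367.5,184.2),.219),("tip3",(405.3,187.5),.219),("barL",(325,156),.216),("barR",(412.3,162.2),.216),
 ("pA1",(302,229),.139),("pA2",(330,227.2),.139),("pB1",(376.8,224.5),.139),("pB2",(403.5,234),.139)]+[("c%d"%i,(295+x/4,140+y/4),.025) for i,(x,y) in enumerate([(463,337),(519,352),(505,428),(449,417)])]+[("d%d"%i,(295+x/4,140+y/4),.018) for i,(x,y) in enumerate([(580,413),(618,417),(618,472),(580,470)])]:
    print(nm,onz("top",*p,z))
for nm,p,z in [("pA1",(270+77/4,105+375/4),.139),("pA2",(270+157/4,105+312/4),.139),("pB1",(140+398/5,170+357/5),.139),("pB2",(140+553/5,170+307/5),.139),("tip1",(270+207/4,105+393/4),.219),("tip2",(270+70/4,105+490/4),.219),("tip3",(251,255),.219)]:
    print("S",nm,onz("scene",*p,z))
for nm,ps in [("A",[(128,420),(75,570),(95,490)]),("B",[(580,415),(535,575),(550,490)])]:
    for x,y in ps: print(nm,onz("top",165+x/5,140+y/5,.10),onz("top",165+x/5,140+y/5,.155))
E
```

```text
railL [0.6347 0.3341 0.1792] 0.0033685988092706266
railR [ 0.6396 -0.025   0.1787] 1.849046533293597e-05
ball [ 0.4185 -0.4104  0.0741] 0.0012651619059466132
ball2 [ 0.3701 -0.5175  0.0455] 0.0007224224790957441
tip1 [ 0.5973 -0.1092  0.219 ]
tip2 [ 0.5854 -0.2281  0.219 ]
tip3 [ 0.5725 -0.3466  0.219 ]
barL [ 0.6814 -0.0962  0.216 ]
barR [ 0.6556 -0.3746  0.216 ]
pA1 [ 0.4572 -0.0174  0.139 ]
pA2 [ 0.4615 -0.1093  0.139 ]
pB1 [ 0.4677 -0.2631  0.139 ]
pB2 [ 0.4349 -0.3488  0.139 ]
c0 [ 0.4821 -0.4002  0.025 ]
c1 [ 0.4678 -0.4488  0.025 ]
c2 [ 0.4011 -0.4319  0.025 ]
c3 [ 0.4116 -0.3835  0.025 ]
d0 [ 0.4137 -0.5006  0.018 ]
d1 [ 0.4096 -0.5338  0.018 ]
d2 [ 0.3615 -0.53    0.018 ]
d3 [ 0.3638 -0.4968  0.018 ]
S pA1 [ 0.4679 -0.1071  0.139 ]
S pA2 [ 0.4666 -0.0202  0.139 ]
S pB1 [ 0.4407 -0.3449  0.139 ]
S pB2 [ 0.476  -0.2651  0.139 ]
S tip1 [ 0.5947 -0.1068  0.219 ]
S tip2 [ 0.5865 -0.2276  0.219 ]
S tip3 [ 0.5821 -0.3476  0.219 ]
A [0.486  0.3601 0.1   ] [0.478  0.3445 0.155 ]
A [0.3857 0.3916 0.1   ] [0.3814 0.3748 0.155 ]
A [0.4389 0.3805 0.1   ] [0.4327 0.3641 0.155 ]
B [0.4839 0.0543 0.1   ] [0.476  0.0502 0.155 ]
B [0.377  0.0846 0.1   ] [0.373  0.0794 0.155 ]
B [0.4335 0.0746 0.1   ] [0.4274 0.0698 0.155 ]
```

```bash
cat >> h.py <<'E'
def go(x,y,z,yaw=None):
    o=robot.get_obs();p=o['tool_pos'];a=o['ee_rot'][2]
    d=np.array([x,y,z])-p
    s=[d[0]*np.cos(a)+d[1]*np.sin(a),-d[2],-d[0]*np.sin(a)+d[1]*np.cos(a)]
    r=0 if yaw is None else np.degrees((a-yaw+np.pi)%(2*np.pi)-np.pi)
    print("slide",np.round(np.array(s)*1e3,1),"roll",round(r,1))
def st():
    o=robot.get_obs();print(round(o['time'],2),np.round(o['tool_pos'],4),np.round(o['ee_rot'],3),"F",np.round(o['wrist_force'],1),"w",round(o['width'],4))
E
python3 -c "
from h import *
go(.380,-.401,.204,-1.812)"
```

```text
slide [-48.    0.4 231.6] roll 32.5
```

```bash
python3 -m creep '[{"slide":[-48,0,230],"roll":32.5,"grip":1},{"slide":[-48,0,230],"roll":32.5,"grip":1},{"slide":[-48,0,230],"roll":32.5,"grip":1},{"slide":[-48,0,230],"roll":32.5,"grip":1},{"slide":[-48,0,230],"roll":32.5,"grip":1},{"slide":[-48,0,230],"roll":32.5,"grip":1},{"slide":[-48,0,230],"roll":32.5,"grip":1},{"slide":[-48,0,230],"roll":32.5,"grip":1},{"slide":[-48,50,230],"roll":32.5,"grip":1},{"slide":[-48,90,230],"roll":32.5,"grip":1},{"slide":[-48,90,230],"roll":32.5,"grip":1},{"slide":[-48,90,230],"roll":32.5,"grip":1}]'; python3 -c "
from h import *
st();go(.380,-.401,.056,-1.812)
crop('scene',120,190,160,120,5,'pics/s1.png')"
```

```text
time: 1.1
tool_pos: [0.3755, -0.4003, 0.1112]
ee_rot: [-1.579, 0.006, -1.814]
wrist_force: [-0.2, 0.2, 0.0]
width: 0.0173
1.1 [ 0.3755 -0.4003  0.1112] [-1.579  0.006 -1.814] F [-0.2  0.2  0. ] w 0.0173
slide [-0.4 55.2  4.5] roll -0.1
```

View pics/s1.png

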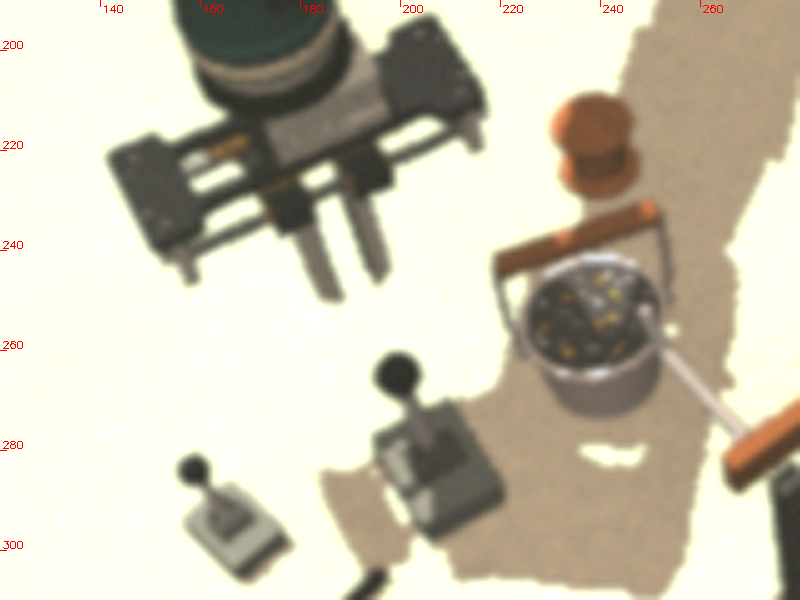

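```bash
python3 -m creep '[{"slide":[0,30,4],"roll":0,"grip":1},{"slide":[0,55,4],"roll":0,"grip":1},{"slide":[0,55,4],"roll":0,"grip":1},{"slide":[0,55,4],"roll":0,"grip":1},{"slide":[0,55,12],"roll":0,"grip":1},{"slide":[0,55,20],"roll":0,"grip":1},{"slide":[0,55,28],"roll":0,"grip":1},{"slide":[0,55,36],"roll":0,"grip":1},{"slide":[0,55,44],"roll":0,"grip":1},{"slide":[0,55,52],"roll":0,"grip":1},{"slide":[0,55,60],"roll":0,"grip":1},{"slide":[0,55,66],"roll":0,"grip":1},{"slide":[0,55,66],"roll":0,"grip":1}]'; python3 -c "
from h import *
st();
crop('scene',120,190,160,120,5,'pics/s2.png')"
```

```text
time: 2.23
tool_pos: [0.4441, -0.4178, 0.0599]
ee_rot: [-1.57, 0.0, -1.811]
wrist_force: [0.5, 0.4, -0.2]
width: 0.0003
2.23 [ 0.4441 -0.4178  0.0599] [-1.57   0.    -1.811] F [ 0.5  0.4 -0.2] w 0.0003
```

View pics/s2.png

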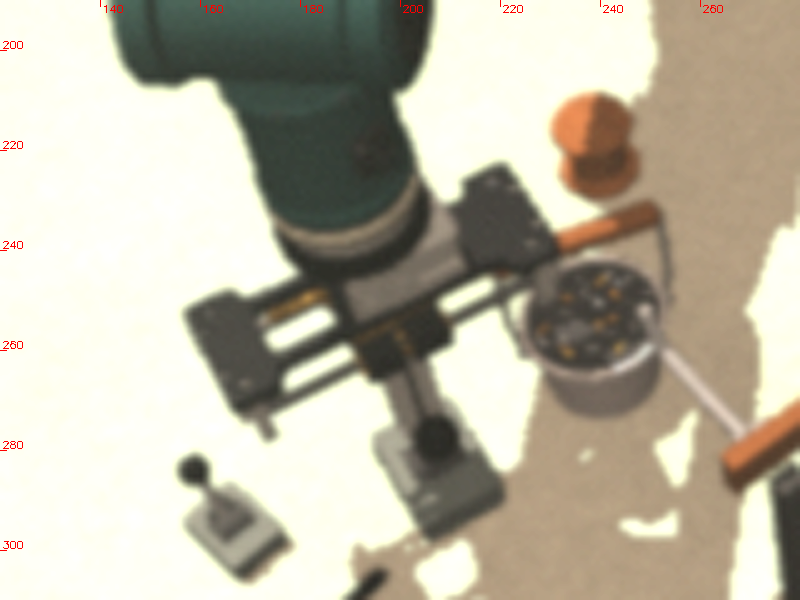

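```bash
python3 -c "
from h import *
for z in (.078,.075):
  p=onz('scene',206.8,278.2,z);print(p,(p[:2]-[.4407,-.416])@[.971,-.239])"
```

```text
[ 0.46977456 -0.42397869  0.078     ] 0.030138304292225405
[ 0.46793641 -0.42319297  0.075     ] 0.028165673091124898
```

```bash
python3 -m creep '[{"slide":[0,0,2],"roll":0,"grip":1},{"slide":[0,0,4],"roll":0,"grip":1},{"slide":[0,0,4],"roll":0,"grip":1},{"slide":[0,0,4],"roll":0,"grip":1}]'; python3 -m creep '[{"slide":[0,0,-10],"roll":0,"grip":1},{"slide":[0,0,-30],"roll":0,"grip":1},{"slide":[0,-40,-40],"roll":0,"grip":1},{"slide":[0,-80,-40],"roll":0,"grip":1},{"slide":[0,-120,-40],"roll":0,"grip":0},{"slide":[0,-160,-40],"roll":0,"grip":0},{"slide":[0,-200,-40],"roll":0,"grip":0},{"slide":[0,-200,-40],"roll":0,"grip":0}]'; python3 -c "
from h import *
st();
crop('scene',120,190,160,120,5,'pics/s3.png')
crop('top',295,140,165,130,4,'pics/t3.png')"
```

```text
time: 2.62
tool_pos: [0.4464, -0.4186, 0.0604]
ee_rot: [-1.571, 0.0, -1.812]
wrist_force: [-1.4, 0.2, -0.3]
width: 0.0004
time: 3.28
tool_pos: [0.4092, -0.4117, 0.272]
ee_rot: [-1.555, -0.012, -1.813]
wrist_force: [1.1, -0.4, 1.8]
width: 0.0239
3.28 [ 0.4092 -0.4117  0.272 ] [-1.555 -0.012 -1.813] F [ 1.1 -0.4  1.8] w 0.0239
```

View pics/s3.png

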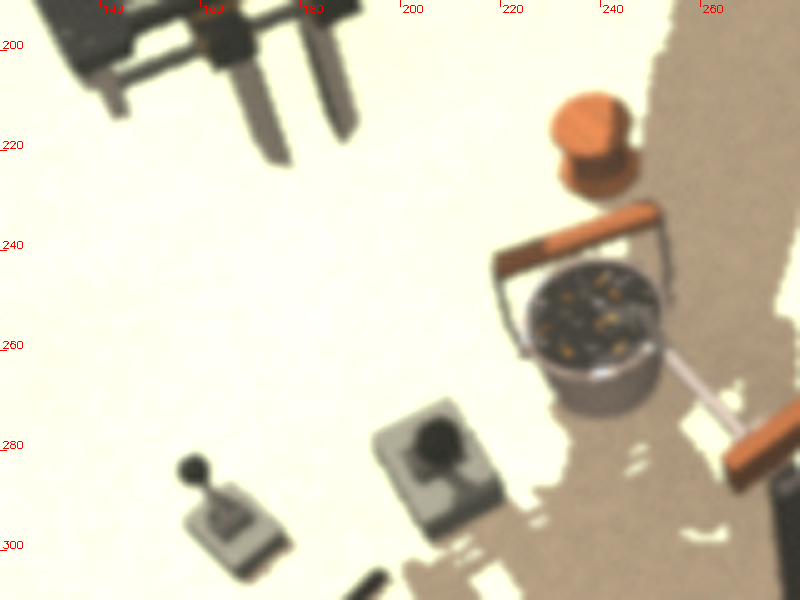

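View pics/t3.png

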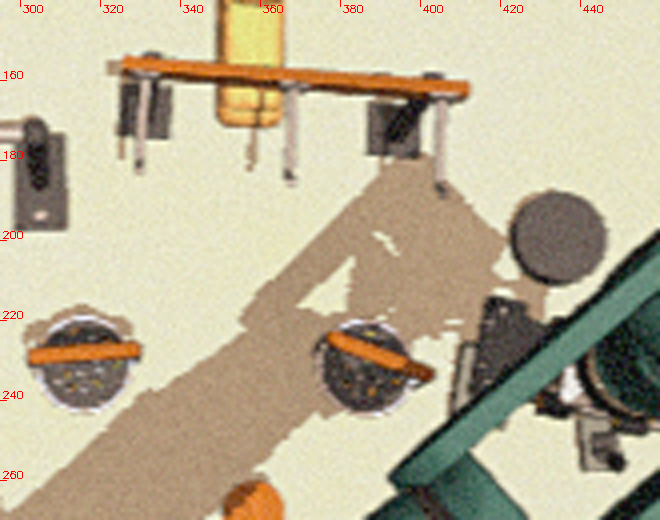

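```bash
python3 -c "
from h import *
np.set_printoptions(precision=4,suppress=True)
print(tri((235.1,236.4),(390.15,229.25)),tri((299.25,190.9),(316,228.1)))
print(tri((200,0),(300,0))) if 0 else None
# base centre rims
print('rimB',onz('top',386.5,232,.058),'rimA',onz('top',295+85/4,140+364/4,.058))
yB=np.arctan2(.0826,.035);yA=np.arctan2(.0894,-.0015);print(yA,yB)
"
```

```text
(array([ 0.4532, -0.3051,  0.1338]), np.float64(0.0046392543612317925)) (array([ 0.4616, -0.0618,  0.1322]), np.float64(0.004283398632275103))
rimB [ 0.4521 -0.3073  0.058 ] rimA [ 0.4599 -0.0645  0.058 ]
1.58757327606051 1.1700028782196619
```

```bash
python3 -c "
from h import *
go(.4645,-.278,.24,-.39)"
```

```text
slide [-141.7   23.8   23.4] roll -81.5
```

```bash
python3 -m creep '[{"slide":[-142,23,23],"roll":-81.5,"grip":0},{"slide":[-142,23,23],"roll":-81.5,"grip":0},{"slide":[-142,23,23],"roll":-81.5,"grip":0},{"slide":[-142,23,23],"roll":-81.5,"grip":0},{"slide":[-142,23,23],"roll":-81.5,"grip":0},{"slide":[-142,23,23],"roll":-81.5,"grip":0},{"slide":[-142,23,23],"roll":-81.5,"grip":0},{"slide":[-142,23,23],"roll":-81.5,"grip":0},{"slide":[-142,23,23],"roll":-81.5,"grip":0},{"slide":[-142,23,23],"roll":-81.5,"grip":0},{"slide":[-142,23,23],"roll":-81.5,"grip":0},{"slide":[-142,23,23],"roll":-81.5,"grip":0},{"slide":[-142,23,23],"roll":-81.5,"grip":0},{"slide":[-142,23,23],"roll":-81.5,"grip":0}]'; python3 -c "
from h import *
st();go(.4645,-.278,.113,-.39)
crop('scene',160,150,160,130,5,'pics/s4.png')"
```

```text
time: 4.55
tool_pos: [0.4631, -0.2763, 0.2354]
ee_rot: [-1.57, 0.003, -0.391]
wrist_force: [0.5, -0.4, 0.4]
width: 0.0943
4.55 [ 0.4631 -0.2763  0.2354] [-1.57   0.003 -0.391] F [ 0.5 -0.4  0.4] w 0.0943
slide [  2.  122.4  -1. ] roll -0.1
```

View pics/s4.png

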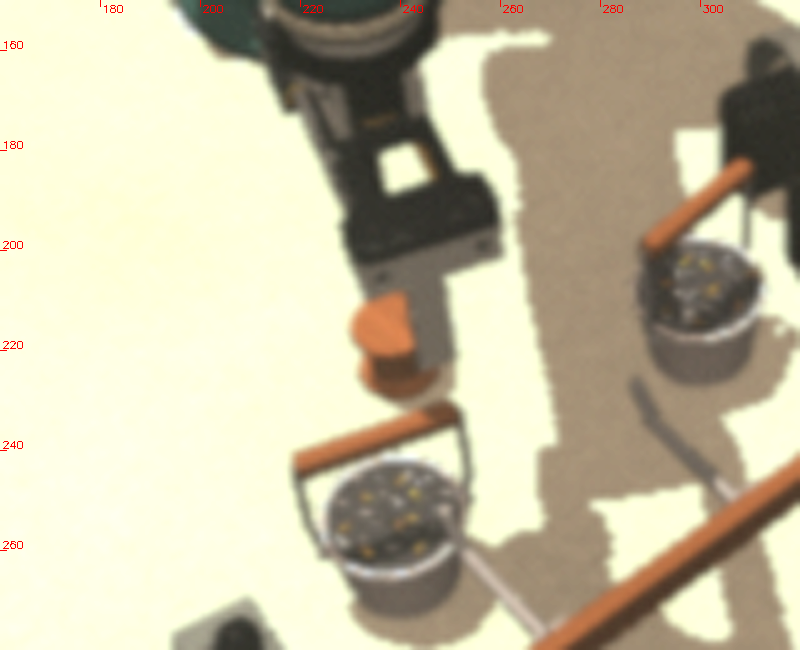

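Aligned over the +y end of the near pail's bar (250,233). Descend and grip.

```bash
python3 -m creep '[{"slide":[2,30,-1],"roll":0,"grip":0},{"slide":[2,60,-1],"roll":0,"grip":0},{"slide":[2,90,-1],"roll":0,"grip":0},{"slide":[2,110,-1],"roll":0,"grip":0},{"slide":[2,122,-1],"roll":0,"grip":0},{"slide":[2,122,-1],"roll":0,"grip":0},{"slide":[2,122,-1],"roll":0,"grip":0}]'; python3 -c "
from h import *
st()
crop('scene',160,150,160,130,5,'pics/s5.png')"
```

```text
time: 5.18
tool_pos: [0.4653, -0.2784, 0.1154]
ee_rot: [-1.571, 0.001, -0.39]
wrist_force: [-0.0, 0.6, 0.9]
width: 0.0938
5.18 [ 0.4653 -0.2784  0.1154] [-1.571e+00  1.000e-03 -3.900e-01] F [-0.   0.6  0.9] w 0.0938
```

View pics/s5.png

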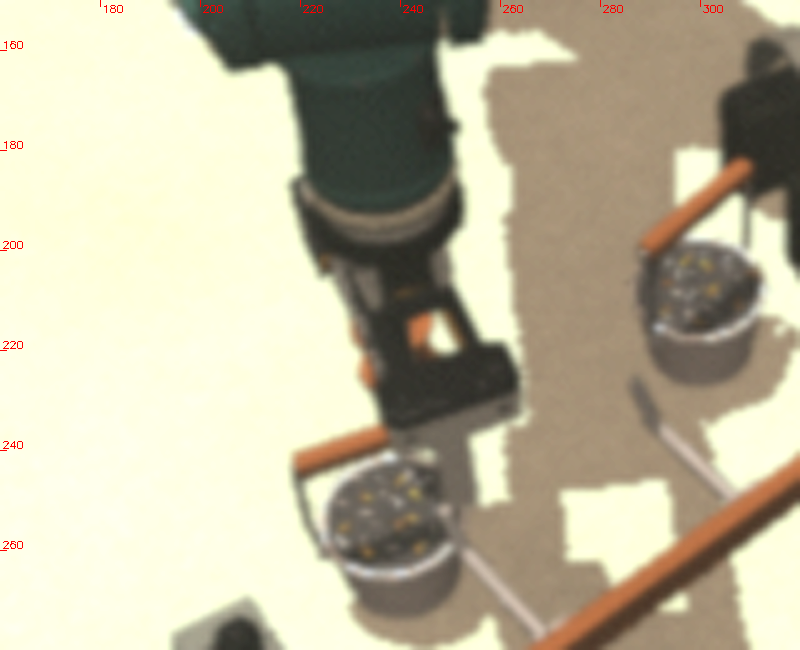

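```bash
python3 -m creep '[{"slide":[0,0,0],"roll":0,"grip":0.6},{"slide":[0,0,0],"roll":0,"grip":0.7},{"slide":[0,0,0],"roll":0,"grip":0.8},{"slide":[0,0,0],"roll":0,"grip":0.9},{"slide":[0,0,0],"roll":0,"grip":1},{"slide":[0,0,0],"roll":0,"grip":1},{"slide":[0,0,0],"roll":0,"grip":1},{"slide":[0,0,0],"roll":0,"grip":1},{"slide":[0,0,0],"roll":0,"grip":1},{"slide":[0,0,0],"roll":0,"grip":1},{"slide":[0,0,0],"roll":0,"grip":1},{"slide":[0,0,0],"roll":0,"grip":1},{"slide":[0,0,0],"roll":0,"grip":1},{"slide":[0,0,0],"roll":0,"grip":1}]'; python3 -c "
from h import *
st()
crop('scene',160,150,160,130,5,'pics/s6.png')"
```

```text
time: 6.4
tool_pos: [0.4655, -0.2784, 0.1154]
ee_rot: [-1.571, -0.0, -0.39]
wrist_force: [0.7, 0.2, -0.7]
width: 0.014
6.4 [ 0.4655 -0.2784  0.1154] [-1.571 -0.    -0.39 ] F [ 0.7  0.2 -0.7] w 0.014
```

View pics/s6.png

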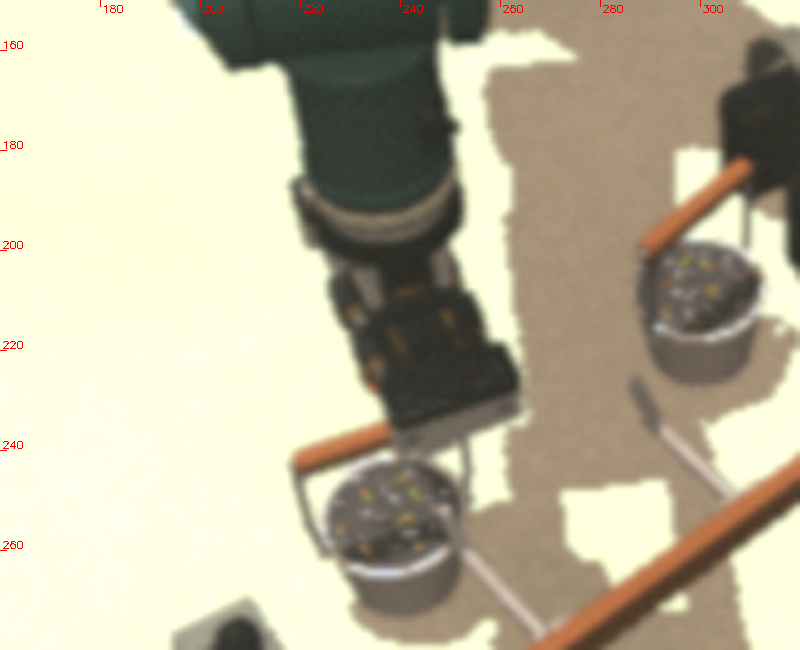

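```bash
python3 -m creep '[{"slide":[0,-10,0],"roll":0,"grip":1},{"slide":[0,-25,0],"roll":0,"grip":1},{"slide":[0,-45,0],"roll":0,"grip":1},{"slide":[0,-65,0],"roll":0,"grip":1},{"slide":[0,-85,0],"roll":0,"grip":1},{"slide":[0,-100,0],"roll":0,"grip":1},{"slide":[0,-110,0],"roll":0,"grip":1},{"slide":[0,-118,0],"roll":0,"grip":1},{"slide":[0,-120,0],"roll":0,"grip":1},{"slide":[0,-120,0],"roll":0,"grip":1}]'; python3 -c "
from h import *
st();go(.480,-.308,.236,-.09)
crop('scene',160,150,160,130,5,'pics/s7.png')"
```

```text
time: 7.28
tool_pos: [0.4654, -0.2785, 0.2355]
ee_rot: [-1.571, 0.0, -0.39]
wrist_force: [-0.2, 0.1, -2.6]
width: 0.0139
7.28 [ 0.4654 -0.2785  0.2355] [-1.571  0.    -0.39 ] F [-0.2  0.1 -2.6] w 0.0139
slide [ 24.7  -0.5 -21.8] roll -17.2
```

View pics/s7.png

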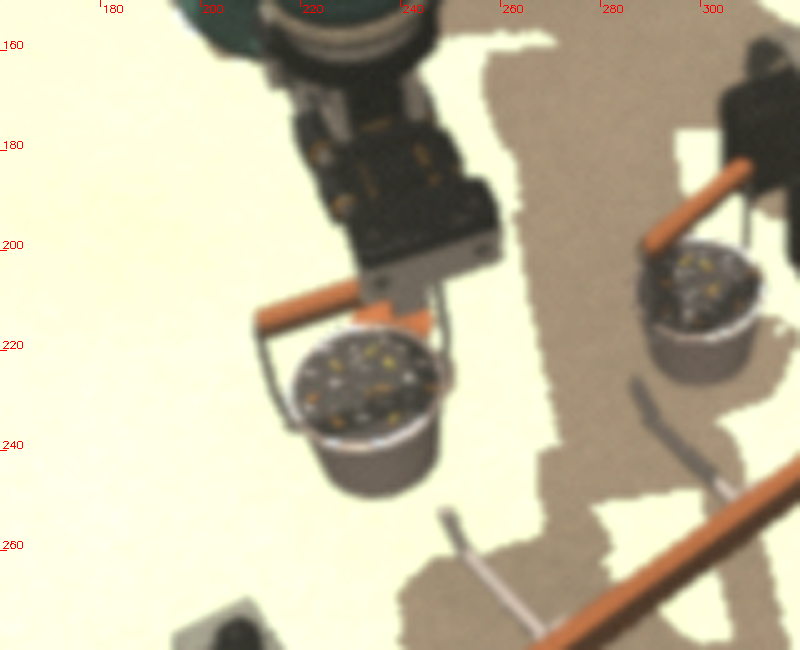

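```bash
python3 -m creep '[{"slide":[5,0,-5],"roll":-4,"grip":1},{"slide":[10,0,-10],"roll":-8,"grip":1},{"slide":[15,0,-15],"roll":-12,"grip":1},{"slide":[20,0,-20],"roll":-16,"grip":1},{"slide":[25,0,-22],"roll":-17.2,"grip":1},{"slide":[25,0,-22],"roll":-17.2,"grip":1},{"slide":[25,0,-22],"roll":-17.2,"grip":1},{"slide":[25,0,-22],"roll":-17.2,"grip":1}]'; python3 -c "
from h import *
st();go(.6097,-.3196,.236,-.09)
print(onz('scene',249.4,252.6,.22))
crop('scene',180,180,160,130,5,'pics/s8.png')
crop('top',295,140,165,130,4,'pics/t8.png')"
```

```text
time: 8.0
tool_pos: [0.48, -0.3079, 0.2349]
ee_rot: [-1.57, 0.001, -0.09]
wrist_force: [0.3, -0.3, -2.8]
width: 0.0138
8.0 [ 0.48   -0.3079  0.2349] [-1.57e+00  1.00e-03 -9.00e-02] F [ 0.3 -0.3 -2.8] w 0.0138
slide [130.2  -1.1   0. ] roll -0.0
[ 0.5746175  -0.34591371  0.22      ]
```

View pics/s8.png

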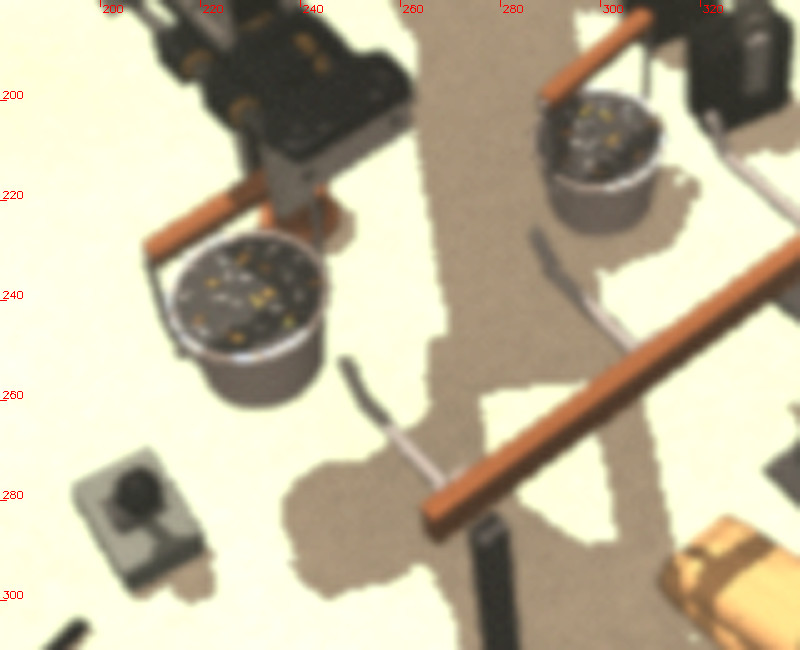

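View pics/t8.png

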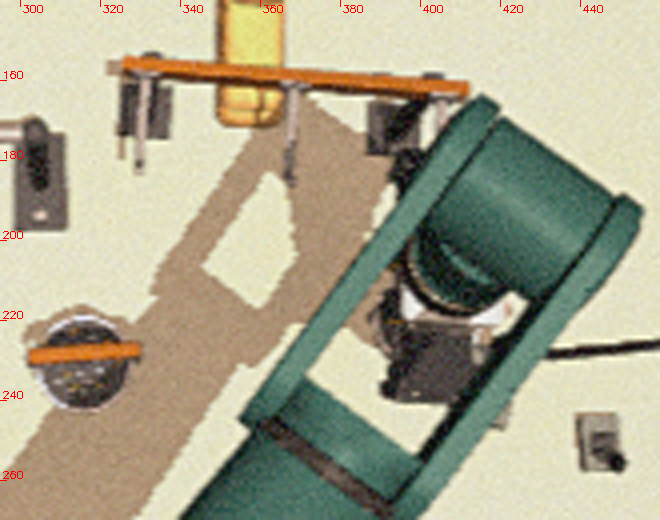

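```bash
python3 -m creep '[{"slide":[8,-1,0],"roll":0,"grip":1},{"slide":[20,-1,0],"roll":0,"grip":1},{"slide":[35,-1,0],"roll":0,"grip":1},{"slide":[50,-1,0],"roll":0,"grip":1},{"slide":[65,-1,0],"roll":0,"grip":1},{"slide":[80,-1,1],"roll":0,"grip":1},{"slide":[95,-1,1],"roll":0,"grip":1},{"slide":[110,-1,1],"roll":0,"grip":1},{"slide":[120,-1,1],"roll":0,"grip":1},{"slide":[126,-1,1],"roll":0,"grip":1},{"slide":[128,-1,1],"roll":0,"grip":1},{"slide":[128,-1,1],"roll":0,"grip":1},{"slide":[128,-1,1],"roll":0,"grip":1}]'; python3 -c "
from h import *
st()
crop('scene',180,200,160,130,5,'pics/s9.png')"
```

```text
time: 9.18
tool_pos: [0.6075, -0.3187, 0.2366]
ee_rot: [-1.571, 0.0, -0.09]
wrist_force: [0.5, -0.1, -2.8]
width: 0.0137
9.18 [ 0.6075 -0.3187  0.2366] [-1.571  0.    -0.09 ] F [ 0.5 -0.1 -2.8] w 0.0137
```

View pics/s9.png

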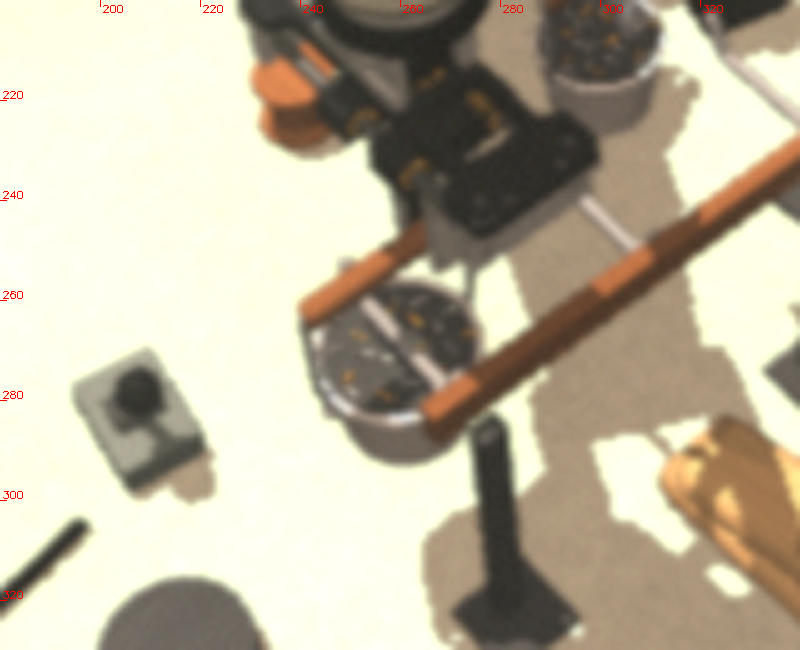

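```bash
python3 -m creep '[{"slide":[0,6,0],"roll":0,"grip":1},{"slide":[0,14,0],"roll":0,"grip":1},{"slide":[0,22,0],"roll":0,"grip":1},{"slide":[0,30,0],"roll":0,"grip":1},{"slide":[0,35,0],"roll":0,"grip":1},{"slide":[0,38,0],"roll":0,"grip":1},{"slide":[0,40,0],"roll":0,"grip":1},{"slide":[0,41,0],"roll":0,"grip":1},{"slide":[0,42,0],"roll":0,"grip":1},{"slide":[0,42,0],"roll":0,"grip":1}]'; python3 -c "
from h import *
st()
crop('scene',180,200,160,130,5,'pics/s10.png')"
```

```text
time: 10.07
tool_pos: [0.6079, -0.3188, 0.1948]
ee_rot: [-1.571, -0.001, -0.09]
wrist_force: [-1.3, -0.3, -2.4]
width: 0.0139
10.07 [ 0.6079 -0.3188  0.1948] [-1.571e+00 -1.000e-03 -9.000e-02] F [-1.3 -0.3 -2.4] w 0.0139
```

View pics/s10.png

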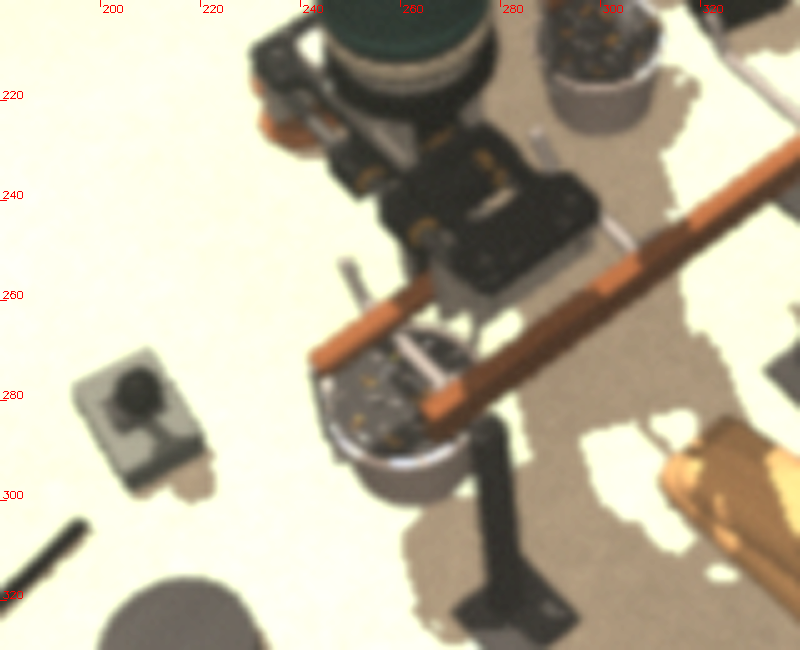

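```bash
python3 -m creep '[{"slide":[0,1,0],"roll":0,"grip":1},{"slide":[0,1.5,0],"roll":0,"grip":1},{"slide":[0,1.5,0],"roll":0,"grip":1},{"slide":[0,1.5,0],"roll":0,"grip":1}]';python3 -m creep '[{"slide":[0,1,0],"roll":0,"grip":1},{"slide":[0,1.5,0],"roll":0,"grip":1},{"slide":[0,1.5,0],"roll":0,"grip":1},{"slide":[0,1.5,0],"roll":0,"grip":1}]'
```

```text
time: 10.45
tool_pos: [0.6081, -0.3189, 0.1942]
ee_rot: [-1.572, -0.002, -0.09]
wrist_force: [-0.4, 1.3, 0.3]
width: 0.0134
time: 10.78
tool_pos: [0.6082, -0.3189, 0.1939]
ee_rot: [-1.572, -0.003, -0.09]
wrist_force: [-1.5, 1.6, 5.2]
width: 0.0138
```

```bash
python3 -m creep '[{"slide":[0,-1,0],"roll":0,"grip":0.8},{"slide":[0,-1,0],"roll":0,"grip":0.7},{"slide":[0,-1,0],"roll":0,"grip":0.6},{"slide":[0,-1,0],"roll":0,"grip":0.57},{"slide":[0,-1,0],"roll":0,"grip":0.57},{"slide":[0,-1,0],"roll":0,"grip":0.57},{"slide":[0,-1,0],"roll":0,"grip":0.57}]'; python3 -c "
from h import *
st()
crop('scene',180,200,160,130,5,'pics/s11.png')"
```

```text
time: 11.37
tool_pos: [0.6077, -0.3188, 0.1922]
ee_rot: [-1.571, 0.0, -0.09]
wrist_force: [-0.8, -0.8, 0.8]
width: 0.0402
11.37 [ 0.6077 -0.3188  0.1922] [-1.571  0.    -0.09 ] F [-0.8 -0.8  0.8] w 0.0402
```

View pics/s11.png

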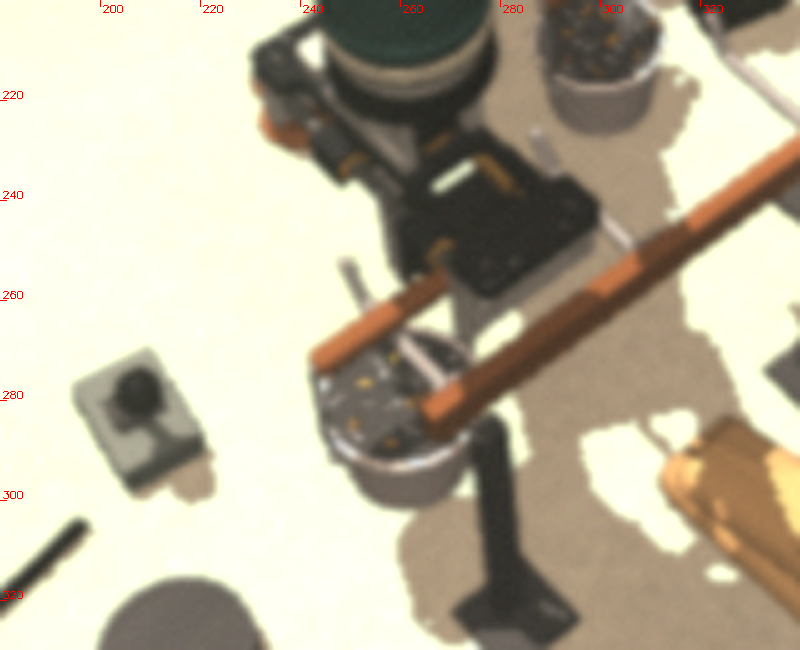

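```bash
python3 -m creep '[{"slide":[0,-10,0],"roll":0,"grip":0.57},{"slide":[0,-25,0],"roll":0,"grip":0.57},{"slide":[0,-50,0],"roll":0,"grip":0.57},{"slide":[0,-80,0],"roll":0,"grip":0.4},{"slide":[0,-100,0],"roll":0,"grip":0.2},{"slide":[-40,-100,0],"roll":0,"grip":0},{"slide":[-80,-100,0],"roll":0,"grip":0},{"slide":[-120,-100,0],"roll":0,"grip":0},{"slide":[-120,-100,0],"roll":0,"grip":0},{"slide":[-120,-100,0],"roll":0,"grip":0}]'; python3 -c "
from h import *
st()
crop('scene',180,180,160,130,5,'pics/s12.png');go(.461,-.093,.25,.017)"
```

```text
time: 12.25
tool_pos: [0.4868, -0.3078, 0.2939]
ee_rot: [-1.572, -0.002, -0.091]
wrist_force: [0.8, -0.2, 0.4]
width: 0.0836
12.25 [ 0.4868 -0.3078  0.2939] [-1.572 -0.002 -0.091] F [ 0.8 -0.2  0.4] w 0.0836
slide [-46.4  43.9 211.8] roll -6.1
```

View pics/s12.png

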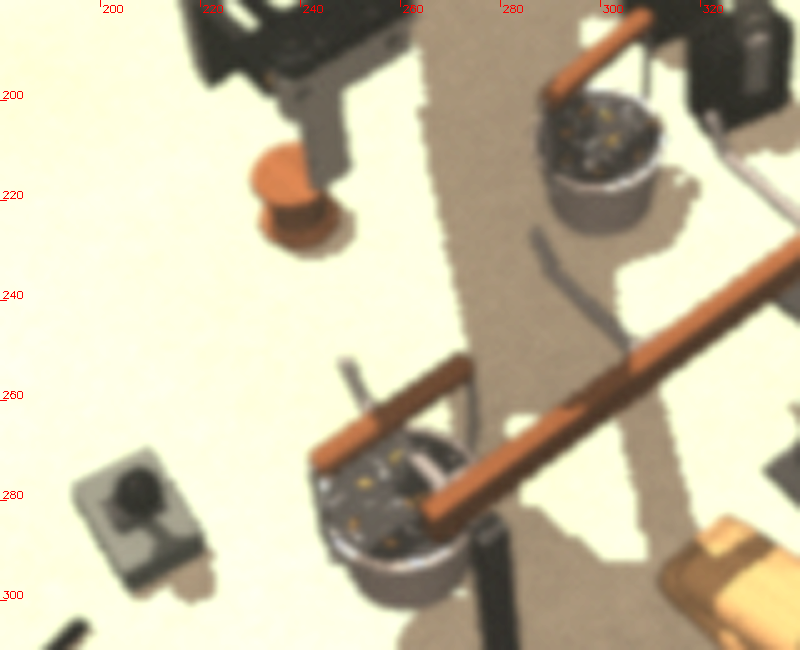

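```bash
python3 -m creep '[{"slide":[-46,0,40],"roll":-6,"grip":0},{"slide":[-46,0,80],"roll":-6,"grip":0},{"slide":[-46,0,120],"roll":-6,"grip":0},{"slide":[-46,20,160],"roll":-6,"grip":0},{"slide":[-46,42,200],"roll":-6,"grip":0},{"slide":[-46,42,212],"roll":-6,"grip":0},{"slide":[-46,42,212],"roll":-6,"grip":0},{"slide":[-46,42,212],"roll":-6,"grip":0},{"slide":[-46,42,212],"roll":-6,"grip":0}]'; python3 -c "
from h import *
st();go(.461,-.093,.113,.017)
crop('scene',220,130,160,130,5,'pics/s13.png')
crop('top',295,140,165,130,4,'pics/t13.png')"
```

```text
time: 13.05
tool_pos: [0.4627, -0.0932, 0.2514]
ee_rot: [-1.572, -0.001, 0.016]
wrist_force: [-0.3, -0.1, 0.5]
width: 0.0938
13.05 [ 0.4627 -0.0932  0.2514] [-1.572e+00 -1.000e-03  1.600e-02] F [-0.3 -0.1  0.5] w 0.0938
slide [ -1.7 138.4   0.2] roll -0.1
```

View pics/s13.png

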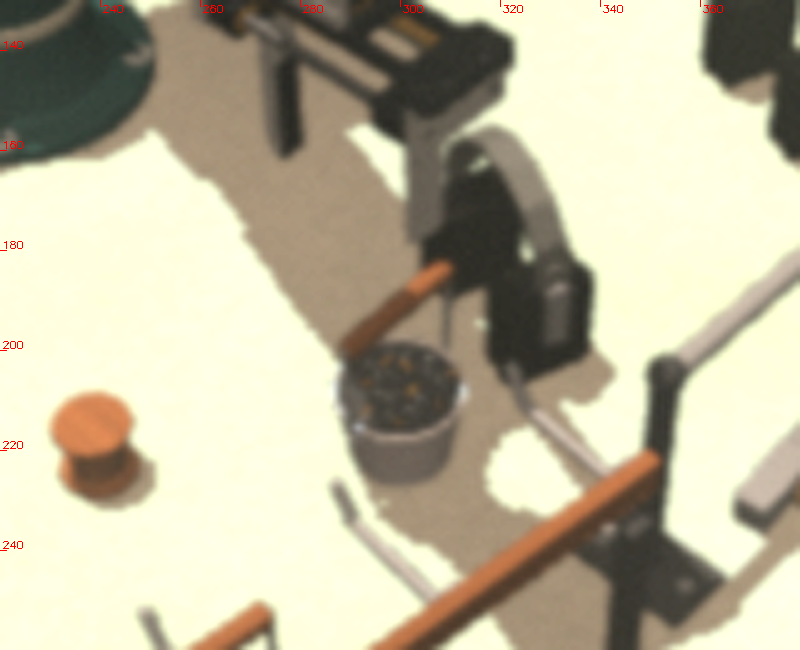

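View pics/t13.png

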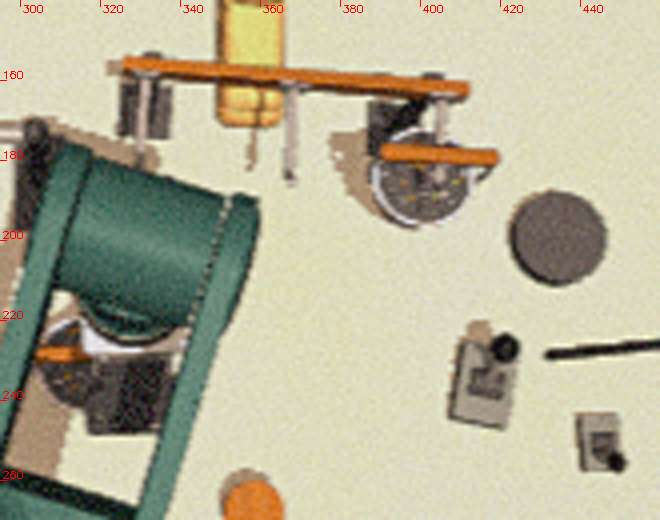

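```bash
python3 -m creep '[{"slide":[-2,35,0],"roll":0,"grip":0},{"slide":[-2,70,0],"roll":0,"grip":0},{"slide":[-2,100,0],"roll":0,"grip":0},{"slide":[-2,120,0],"roll":0,"grip":0},{"slide":[-2,132,0],"roll":0,"grip":0},{"slide":[-2,136,0],"roll":0,"grip":0},{"slide":[-2,136,0],"roll":0,"grip":0.5},{"slide":[-2,136,0],"roll":0,"grip":0.6},{"slide":[-2,136,0],"roll":0,"grip":0.7},{"slide":[-2,136,0],"roll":0,"grip":0.8},{"slide":[-2,136,0],"roll":0,"grip":0.9},{"slide":[-2,136,0],"roll":0,"grip":1},{"slide":[-2,136,0],"roll":0,"grip":1},{"slide":[-2,136,0],"roll":0,"grip":1},{"slide":[-2,136,0],"roll":0,"grip":1},{"slide":[-2,136,0],"roll":0,"grip":1},{"slide":[-2,136,0],"roll":0,"grip":1}]'; python3 -c "
from h import *
st()
print(onz('top',295+439/4,140+154/4,.218))
crop('scene',220,130,160,130,5,'pics/s14.png')"
```

```text
time: 14.57
tool_pos: [0.4594, -0.0928, 0.1144]
ee_rot: [-1.571, 0.0, 0.015]
wrist_force: [0.7, -0.4, 1.3]
width: 0.0242
14.57 [ 0.4594 -0.0928  0.1144] [-1.571  0.     0.015] F [ 0.7 -0.4  1.3] w 0.0242
[ 0.60195412 -0.34683956  0.218     ]
```

View pics/s14.png

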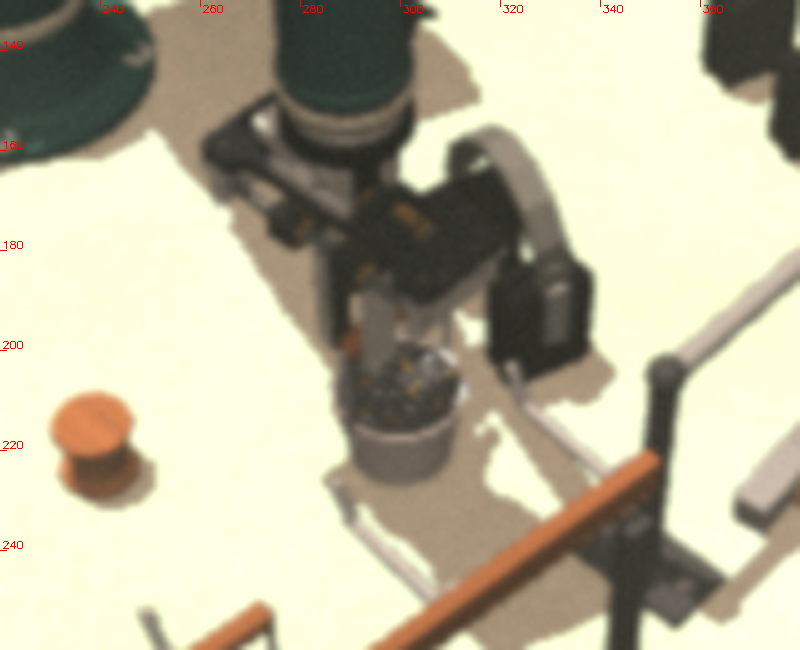

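```bash
python3 -m creep '[{"slide":[0,0,0],"roll":0,"grip":1},{"slide":[0,0,0],"roll":0,"grip":1},{"slide":[0,0,0],"roll":0,"grip":1},{"slide":[0,0,0],"roll":0,"grip":1},{"slide":[0,0,0],"roll":0,"grip":1}]'
python3 -m creep '[{"slide":[0,-10,0],"roll":0,"grip":1},{"slide":[0,-25,0],"roll":0,"grip":1},{"slide":[0,-45,0],"roll":0,"grip":1},{"slide":[0,-65,0],"roll":0,"grip":1},{"slide":[0,-85,0],"roll":0,"grip":1},{"slide":[0,-100,0],"roll":0,"grip":1},{"slide":[0,-110,0],"roll":0,"grip":1},{"slide":[0,-118,0],"roll":0,"grip":1},{"slide":[0,-120,0],"roll":0,"grip":1},{"slide":[0,-120,0],"roll":0,"grip":1}]'; python3 -c "
from h import *
st()
crop('scene',220,130,160,130,5,'pics/s15.png')"
```

```text
time: 15.03
tool_pos: [0.4594, -0.093, 0.1145]
ee_rot: [-1.571, 0.0, 0.015]
wrist_force: [-0.1, -0.6, 0.4]
width: 0.0138
time: 15.87
tool_pos: [0.4594, -0.0928, 0.2345]
ee_rot: [-1.571, 0.0, 0.015]
wrist_force: [0.9, -0.5, -3.8]
width: 0.0139
15.87 [ 0.4594 -0.0928  0.2345] [-1.571  0.     0.015] F [ 0.9 -0.5 -3.8] w 0.0139
```

View pics/s15.png

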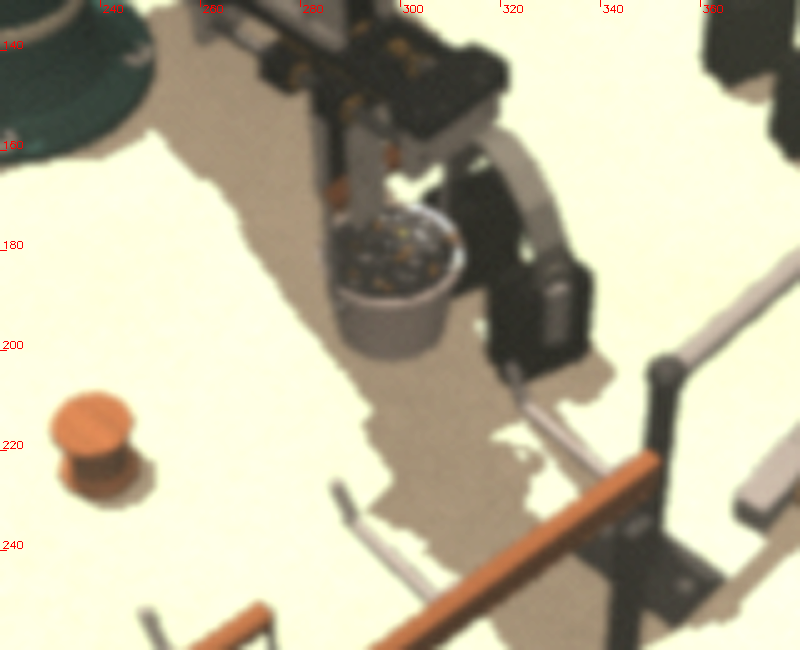

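```bash
python3 -c "
from h import *
print(onz('scene',321,203.5,.22));go(.4935,-.1287,.2355,-.09)"
```

```text
[ 0.59443198 -0.1094799   0.22      ]
slide [ 33.8  -1.8 -36.5] roll 6.0
```

```bash
python3 -m creep '[{"slide":[7,0,-8],"roll":1.5,"grip":1},{"slide":[16,0,-18],"roll":3,"grip":1},{"slide":[25,0,-27],"roll":4.5,"grip":1},{"slide":[31,0,-34],"roll":6,"grip":1},{"slide":[34,0,-36.5],"roll":6,"grip":1},{"slide":[34,0,-36.5],"roll":6,"grip":1},{"slide":[34,0,-36.5],"roll":6,"grip":1}]'; python3 -c "
from h import *
st();go(.6225,-.1405,.236,-.09)
crop('scene',240,130,160,130,5,'pics/s16.png')"
```

```text
time: 16.5
tool_pos: [0.494, -0.129, 0.2341]
ee_rot: [-1.57, 0.001, -0.09]
wrist_force: [0.4, -0.1, -2.3]
width: 0.0137
16.5 [ 0.494  -0.129   0.2341] [-1.57e+00  1.00e-03 -9.00e-02] F [ 0.4 -0.1 -2.3] w 0.0137
slide [ 1.29e+02 -1.90e+00  1.00e-01] roll -0.0
```

View pics/s16.png

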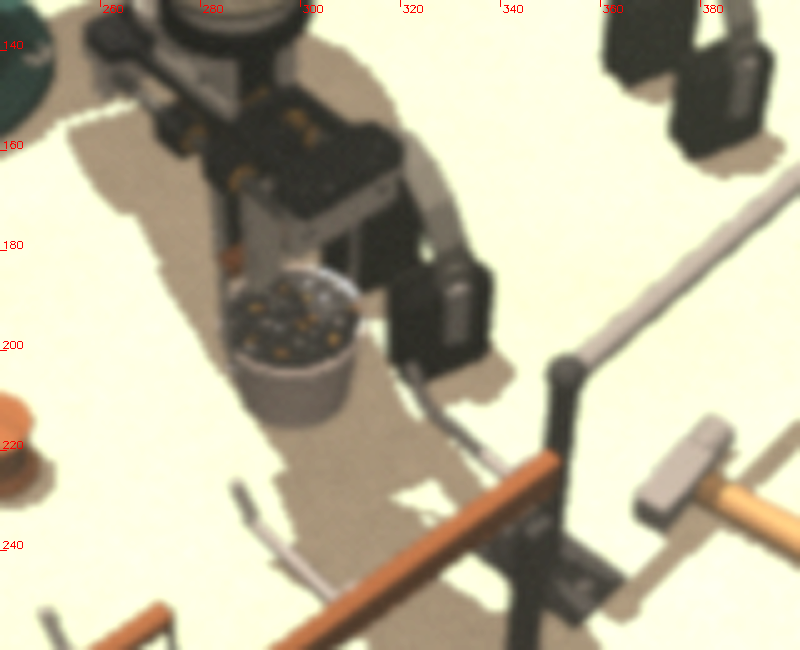

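```bash
python3 -m creep '[{"slide":[8,-2,0],"roll":0,"grip":1},{"slide":[20,-2,0],"roll":0,"grip":1},{"slide":[35,-2,0],"roll":0,"grip":1},{"slide":[50,-2,0],"roll":0,"grip":1},{"slide":[65,-2,0],"roll":0,"grip":1},{"slide":[80,-2,0],"roll":0,"grip":1},{"slide":[95,-2,0],"roll":0,"grip":1},{"slide":[110,-2,0],"roll":0,"grip":1},{"slide":[120,-2,0],"roll":0,"grip":1},{"slide":[127,-2,0],"roll":0,"grip":1},{"slide":[129,-2,0],"roll":0,"grip":1},{"slide":[129,-2,0],"roll":0,"grip":1},{"slide":[129,-2,0],"roll":0,"grip":1}]'; python3 -c "
from h import *
st()
crop('scene',240,150,160,130,5,'pics/s17.png')"
```

```text
time: 17.63
tool_pos: [0.6222, -0.1401, 0.2366]
ee_rot: [-1.571, 0.0, -0.089]
wrist_force: [0.1, -0.3, -2.5]
width: 0.0139
17.63 [ 0.6222 -0.1401  0.2366] [-1.571  0.    -0.089] F [ 0.1 -0.3 -2.5] w 0.0139
```

View pics/s17.png

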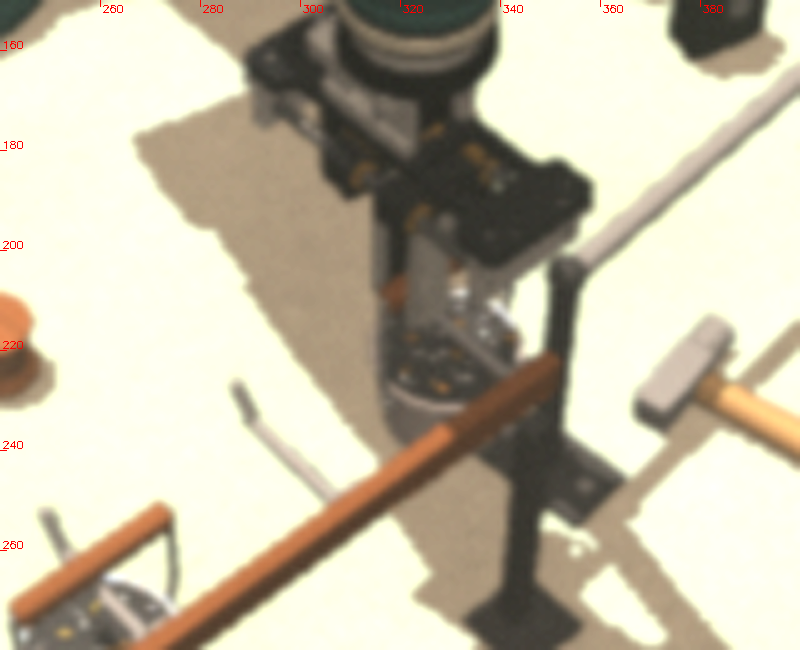

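```bash
python3 -m creep '[{"slide":[0,6,0],"roll":0,"grip":1},{"slide":[0,14,0],"roll":0,"grip":1},{"slide":[0,22,0],"roll":0,"grip":1},{"slide":[0,30,0],"roll":0,"grip":1},{"slide":[0,36,0],"roll":0,"grip":1},{"slide":[0,39,0],"roll":0,"grip":1},{"slide":[0,41,0],"roll":0,"grip":1},{"slide":[0,43,0],"roll":0,"grip":1},{"slide":[0,44,0],"roll":0,"grip":1},{"slide":[0,44,0],"roll":0,"grip":1},{"slide":[0,44,0],"roll":0,"grip":1}]'; python3 -c "
from h import *
st()
crop('scene',240,150,160,130,5,'pics/s18.png')"
```

```text
time: 18.6
tool_pos: [0.6227, -0.1404, 0.1933]
ee_rot: [-1.571, -0.001, -0.09]
wrist_force: [-1.9, -0.2, -0.9]
width: 0.0138
18.6 [ 0.6227 -0.1404  0.1933] [-1.571e+00 -1.000e-03 -9.000e-02] F [-1.9 -0.2 -0.9] w 0.0138
```

View pics/s18.png

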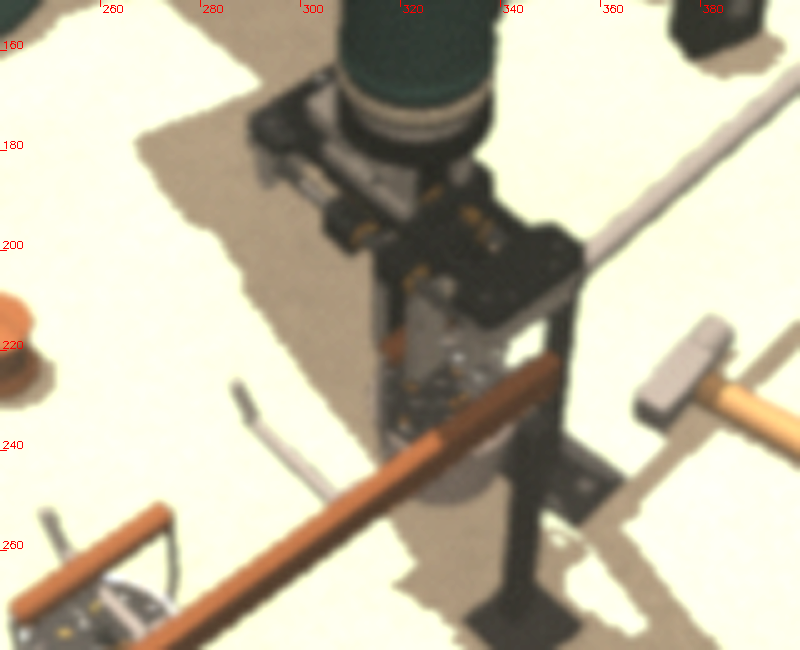

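Contact is starting; press 1.5 mm more, then release partially.

```bash
python3 -m creep '[{"slide":[0,1,0],"roll":0,"grip":1},{"slide":[0,1.5,0],"roll":0,"grip":1},{"slide":[0,1.5,0],"roll":0,"grip":1},{"slide":[0,1.5,0],"roll":0,"grip":1}]';python3 -m creep '[{"slide":[0,0,0],"roll":0,"grip":0.8},{"slide":[0,0,0],"roll":0,"grip":0.7},{"slide":[0,0,0],"roll":0,"grip":0.6},{"slide":[0,0,0],"roll":0,"grip":0.57},{"slide":[0,0,0],"roll":0,"grip":0.57},{"slide":[0,0,0],"roll":0,"grip":0.57},{"slide":[0,0,0],"roll":0,"grip":0.57}]'; python3 -m creep '[{"slide":[0,-10,0],"roll":0,"grip":0.57},{"slide":[0,-25,0],"roll":0,"grip":0.57},{"slide":[0,-50,0],"roll":0,"grip":0.57},{"slide":[0,-80,0],"roll":0,"grip":0.4},{"slide":[0,-110,0],"roll":0,"grip":0.2},{"slide":[-40,-130,0],"roll":0,"grip":0},{"slide":[-80,-130,0],"roll":0,"grip":0},{"slide":[-120,-130,0],"roll":0,"grip":0},{"slide":[-160,-130,-40],"roll":0,"grip":0},{"slide":[-200,-130,-80],"roll":0,"grip":0},{"slide":[-200,-130,-80],"roll":0,"grip":0},{"slide":[-200,-130,-80],"roll":0,"grip":0}]'; python3 -c "
from h import *
st()
crop('scene',240,100,160,130,5,'pics/s19.png')
crop('top',165,140,155,130,5,'pics/t19.png')
crop('top',295,140,165,130,4,'pics/t19b.png')"
```

```text
time: 18.98
tool_pos: [0.6227, -0.1405, 0.1929]
ee_rot: [-1.571, -0.002, -0.09]
wrist_force: [-2.9, 1.0, 5.8]
width: 0.0137
time: 19.57
tool_pos: [0.6225, -0.1403, 0.1907]
ee_rot: [-1.571, 0.0, -0.09]
wrist_force: [0.4, -0.2, 0.4]
width: 0.0404
time: 20.57
tool_pos: [0.4128, -0.2046, 0.3231]
ee_rot: [-1.574, -0.002, -0.095]
wrist_force: [0.6, -0.1, 0.8]
width: 0.0938
20.57 [ 0.4128 -0.2046  0.3231] [-1.574 -0.002 -0.095] F [ 0.6 -0.1  0.8] w 0.0938
```

View pics/s19.png

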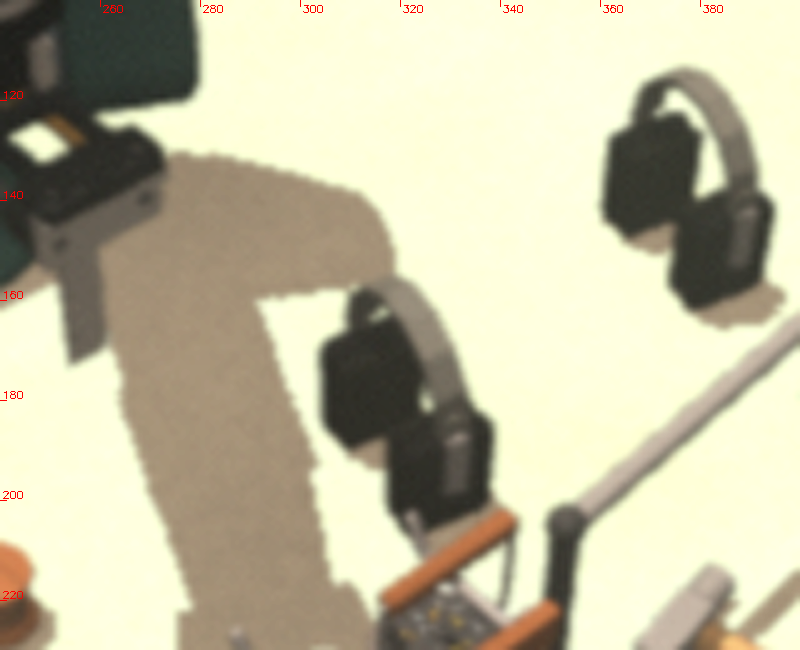

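View pics/t19.png

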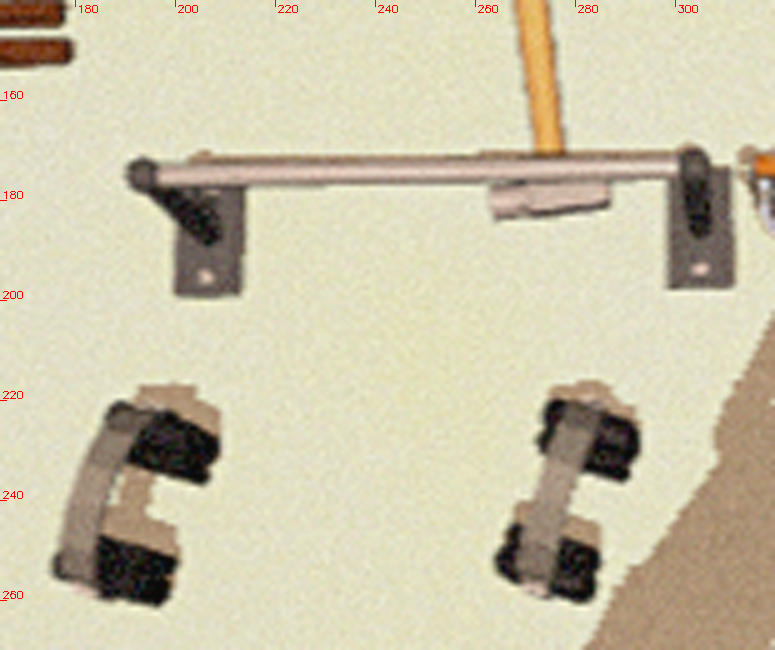

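View pics/t19b.png

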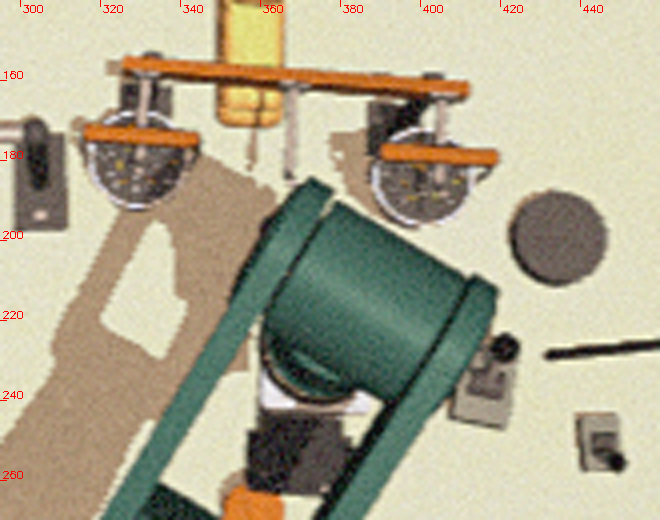

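```bash
cat >> h.py <<'E'
def chk(n,x,y,a,x0,y0,w,h,k,out,dz=0):
    im=snapshot(n)[:,:,::-1];crop(n,x0,y0,w,h,k,out,im);c=cv2.imread(out)
    def P(p): 
        ux=np.array([np.cos(a),np.sin(a),0]);uy=np.array([-np.sin(a),np.cos(a),0])
        u,v=proj(n,np.array([x,y,dz])+p[0]*ux+p[1]*uy+np.array([0,0,p[2]]));return int((u-x0+.5)*k),int((v-y0+.5)*k)
    for t in np.linspace(0,np.pi,13):
        for yy,col in ((-.012,(255,0,0)),(.012,(0,0,255))):
            cv2.circle(c,P((.063*np.cos(t),yy,.092+.063*np.sin(t))),2,col,-1)
    cv2.circle(c,P((0.03,0,.147)),3,(0,255,0),-1)
    cv2.imwrite(out,c)
E
python3 - <<'E'
from h import *
for nm,e in (("A",[(128,412),(68,578)]),("B",[(583,402),(533,592)])):
    q=[onz("top",165+x/5-.5,140+y/5-.5,.095) for x,y in e]
    d=q[0]-q[1];print(nm,(q[0]+q[1])/2,np.linalg.norm(d),np.arctan2(d[1],d[0]))
print(tri((375.5,115),(183.5,237.5)),tri((318,157),(274.5,238)))
E
```

```text
A [0.43823436 0.38139893 0.095     ] 0.11707293867040626 -0.31132612299880824
B [0.4315214  0.07120432 0.095     ] 0.1318963977427901 -0.25890855024099835
(array([0.42954224, 0.35872593, 0.16538796]), np.float64(0.010206104457314439)) (array([0.42480322, 0.06847968, 0.16027988]), np.float64(0.0063373144427333016))
```

```bash
python3 - <<'E'
from h import *
chk("top",.430,.070,-.27,255,210,60,60,8,"pics/cB_t.png")
chk("scene",.430,.070,-.27,300,150,45,62,8,"pics/cB_s.png")
chk("top",.434,.370,-.31,170,210,60,60,8,"pics/cA_t.png")
chk("scene",.434,.370,-.31,355,105,45,65,8,"pics/cA_s.png")
L=[cv2.imread(f"pics/c{n}.png") for n in("B_t","B_s","A_t","A_s")]
L=[cv2.resize(i,(390,int(i.shape[0]*390/i.shape[1]))) [:520] for i in L]
L=[cv2.copyMakeBorder(i,0,560-i.shape[0],0,10,0) for i in L]
cv2.imwrite("pics/cB.png",np.hstack(L[:2]));cv2.imwrite("pics/cA.png",np.hstack(L[2:]))
E
```

```text
(no output)
```

View pics/cB.png

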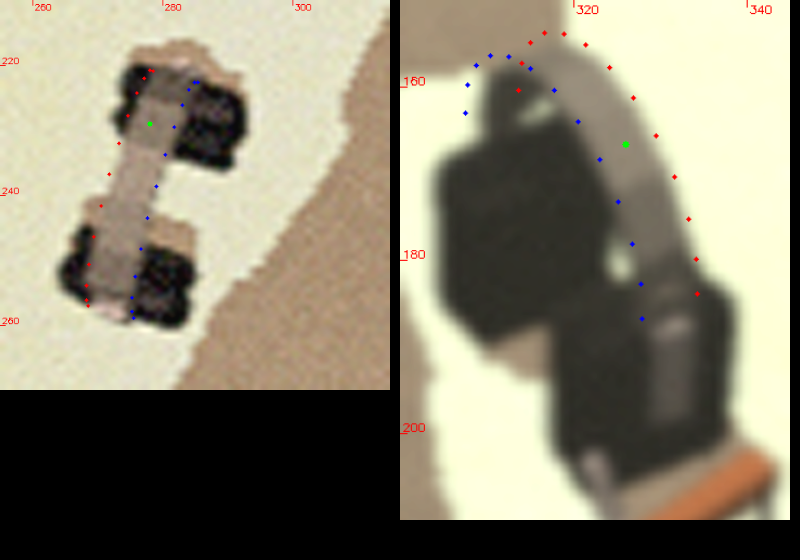

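View pics/cA.png

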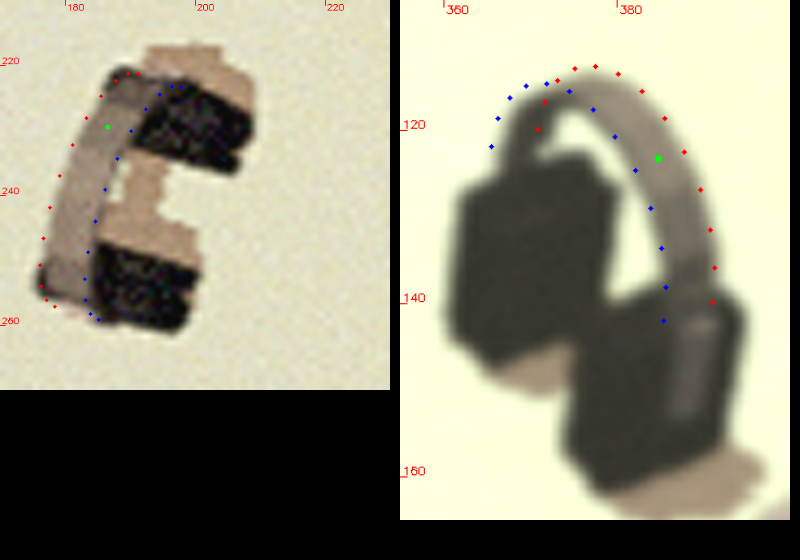

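```bash
python3 -c "
from h import *
st();go(.4051,.0795,.25,1.30)"
```

```text
20.92 [ 0.4169 -0.2014  0.3208] [-1.57   0.    -0.088] F [ 0.2  0.5 -0.3] w 0.094
slide [-36.4  70.8 278.8] roll -79.5
```

```bash
python3 -m creep '[{"slide":[-36,0,279],"roll":-79.5,"grip":0},{"slide":[-36,0,279],"roll":-79.5,"grip":0},{"slide":[-36,0,279],"roll":-79.5,"grip":0},{"slide":[-36,0,279],"roll":-79.5,"grip":0},{"slide":[-36,0,279],"roll":-79.5,"grip":0},{"slide":[-36,0,279],"roll":-79.5,"grip":0},{"slide":[-36,0,279],"roll":-79.5,"grip":0},{"slide":[-36,0,279],"roll":-79.5,"grip":0},{"slide":[-36,0,279],"roll":-79.5,"grip":0},{"slide":[-36,70,279],"roll":-79.5,"grip":0},{"slide":[-36,70,279],"roll":-79.5,"grip":0},{"slide":[-36,70,279],"roll":-79.5,"grip":0},{"slide":[-36,70,279],"roll":-79.5,"grip":0},{"slide":[-36,70,279],"roll":-79.5,"grip":0}]'; python3 -c "
from h import *
st();go(.4051,.0795,.125,1.30)
chk('scene',.434,.0715,-.27,260,100,160,120,5,'pics/s20.png')"
```

```text
time: 22.08
tool_pos: [0.4061, 0.0794, 0.2529]
ee_rot: [-1.573, -0.001, 1.296]
wrist_force: [-0.2, -0.0, 0.4]
width: 0.094
22.08 [0.4061 0.0794 0.2529] [-1.573e+00 -1.000e-03  1.296e+00] F [-0.2 -0.   0.4] w 0.094
slide [ -0.2 127.9   1. ] roll -0.2
```

View pics/s20.png

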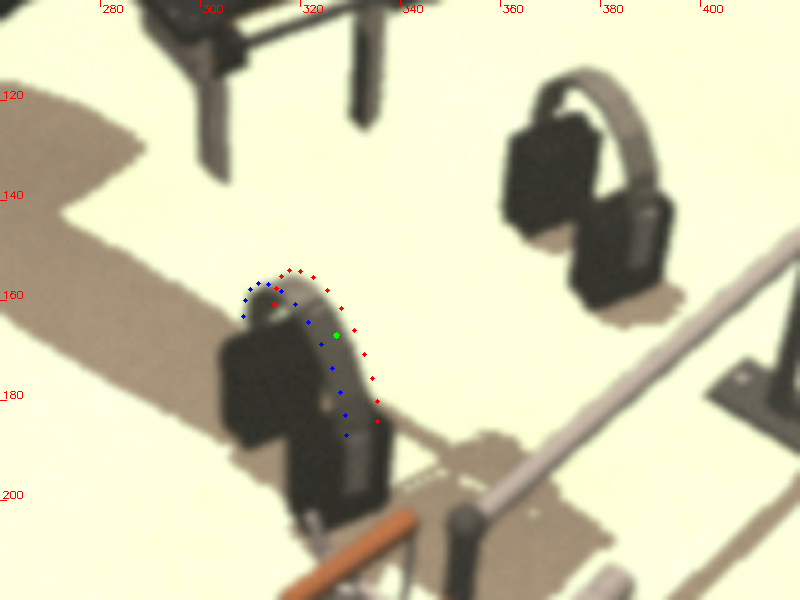

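```bash
python3 -m creep '[{"slide":[0,35,2],"roll":0,"grip":0},{"slide":[0,70,2],"roll":0,"grip":0},{"slide":[0,95,2],"roll":0,"grip":0},{"slide":[0,115,2],"roll":0,"grip":0},{"slide":[0,124,2],"roll":0,"grip":0},{"slide":[0,126,2],"roll":0,"grip":0},{"slide":[0,126,2],"roll":0,"grip":0},{"slide":[0,126,2],"roll":0,"grip":0}]'; python3 -c "
from h import *
st()
crop('scene',260,100,160,120,5,'pics/s21.png')"
```

```text
time: 22.8
tool_pos: [0.405, 0.0796, 0.1273]
ee_rot: [-1.575, -0.001, 1.297]
wrist_force: [-0.1, -0.0, 0.3]
width: 0.0942
22.8 [0.405  0.0796 0.1273] [-1.575e+00 -1.000e-03  1.297e+00] F [-0.1 -0.   0.3] w 0.0942
```

View pics/s21.png

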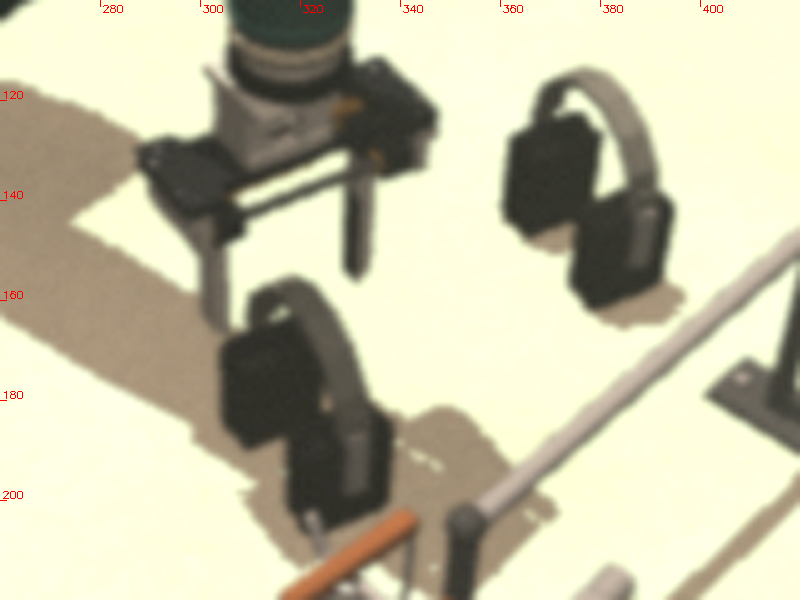

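```bash
python3 -c "
from h import *
print(proj('scene',(.405,.0796,.127)),proj('scene',(.405,.0796,.144)),proj('scene',(.434,.0715,.1505)))
crop('top',250,200,60,75,8,'pics/t21.png')"
```

```text
(np.float64(316.64062930776635), np.float64(159.78173679088195)) (np.float64(316.70789121436366), np.float64(155.90713560474967)) (np.float64(321.73815307494453), np.float64(160.01468401844093))
```

View pics/t21.png

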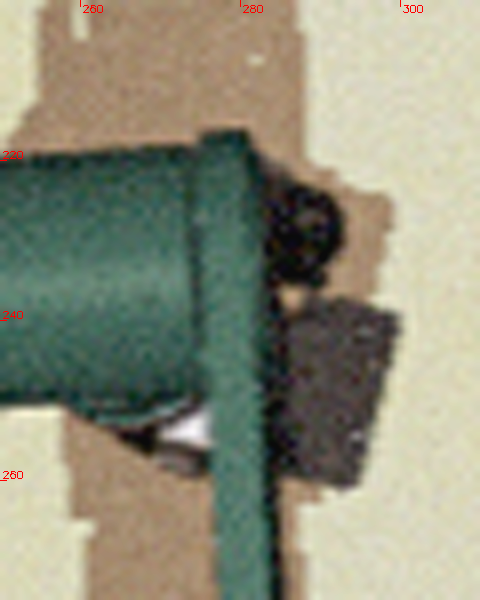

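```bash
python3 -m creep '[{"slide":[0,2,-3],"roll":0,"grip":0},{"slide":[0,4,-5],"roll":0,"grip":0.3},{"slide":[0,4,-5],"roll":0,"grip":0.5},{"slide":[0,4,-5],"roll":0,"grip":0.6},{"slide":[0,4,-5],"roll":0,"grip":0.7},{"slide":[0,4,-5],"roll":0,"grip":0.75},{"slide":[0,4,-5],"roll":0,"grip":0.85},{"slide":[0,4,-5],"roll":0,"grip":1},{"slide":[0,4,-5],"roll":0,"grip":1},{"slide":[0,4,-5],"roll":0,"grip":1},{"slide":[0,4,-5],"roll":0,"grip":1},{"slide":[0,4,-5],"roll":0,"grip":1},{"slide":[0,4,-5],"roll":0,"grip":1},{"slide":[0,4,-5],"roll":0,"grip":1}]'; python3 -c "
from h import *
st()
crop('scene',260,100,160,120,5,'pics/s22.png')"
```

```text
time: 24.07
tool_pos: [0.4082, 0.0781, 0.121]
ee_rot: [-1.571, 0.0, 1.298]
wrist_force: [0.3, -1.5, 0.6]
width: 0.0236
24.07 [0.4082 0.0781 0.121 ] [-1.571  0.     1.298] F [ 0.3 -1.5  0.6] w 0.0236
```

View pics/s22.png

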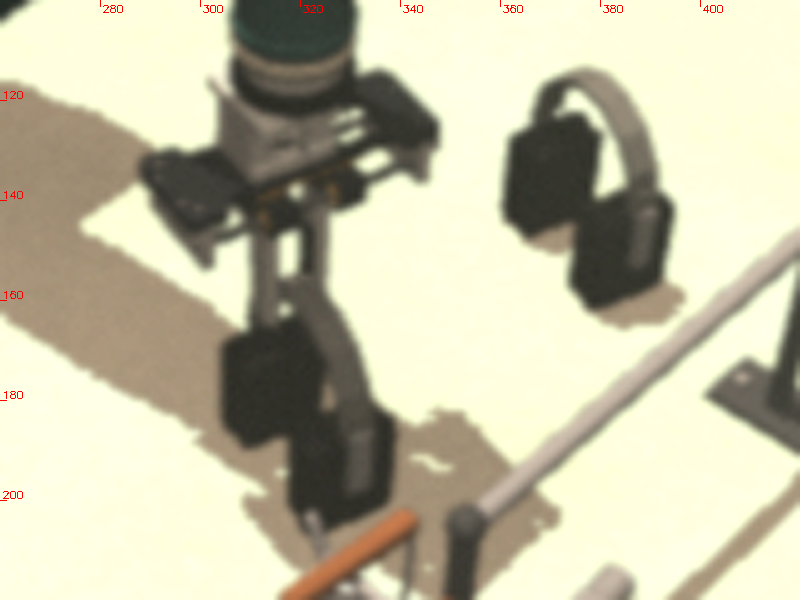

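```bash
python3 -m creep '[{"slide":[0,-5,0],"roll":0,"grip":1},{"slide":[0,-15,0],"roll":0,"grip":1},{"slide":[0,-30,0],"roll":0,"grip":1},{"slide":[0,-50,0],"roll":0,"grip":1},{"slide":[0,-75,0],"roll":0,"grip":1},{"slide":[0,-100,0],"roll":0,"grip":1},{"slide":[0,-125,0],"roll":0,"grip":1},{"slide":[0,-150,0],"roll":0,"grip":1},{"slide":[0,-175,0],"roll":0,"grip":1},{"slide":[0,-195,0],"roll":0,"grip":1},{"slide":[0,-205,0],"roll":0,"grip":1},{"slide":[0,-212,0],"roll":0,"grip":1},{"slide":[0,-212,0],"roll":0,"grip":1},{"slide":[0,-212,0],"roll":0,"grip":1}]'; python3 -c "
from h import *
st()
crop('scene',250,60,200,150,4,'pics/s23.png')
crop('top',240,180,80,90,6,'pics/t23.png')"
```

```text
time: 25.28
tool_pos: [0.4079, 0.0782, 0.3321]
ee_rot: [-1.569, 0.001, 1.298]
wrist_force: [-0.7, -0.3, -2.5]
width: 0.0239
25.28 [0.4079 0.0782 0.3321] [-1.569e+00  1.000e-03  1.298e+00] F [-0.7 -0.3 -2.5] w 0.0239
```

View pics/s23.png

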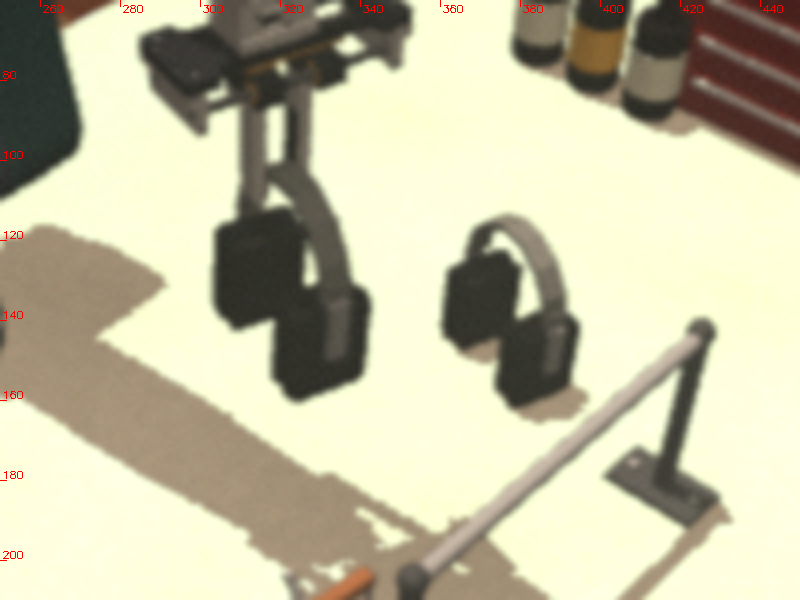

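View pics/t23.png

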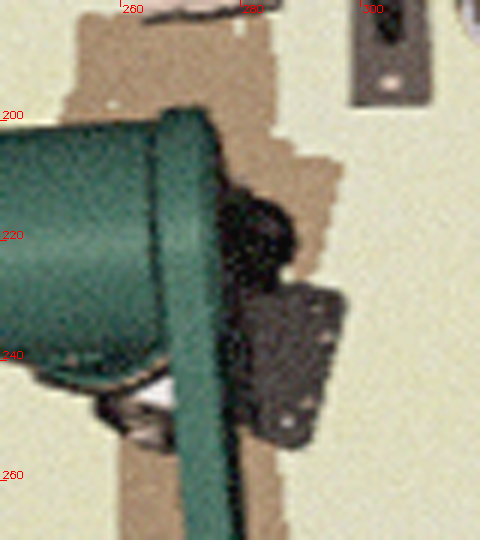

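```bash
python3 -c "
from h import *
chk('scene',.437,.0702,-.273,290,80,80,90,7,'pics/s24.png',dz=.211)"
```

```text
(no output)
```

View pics/s24.png

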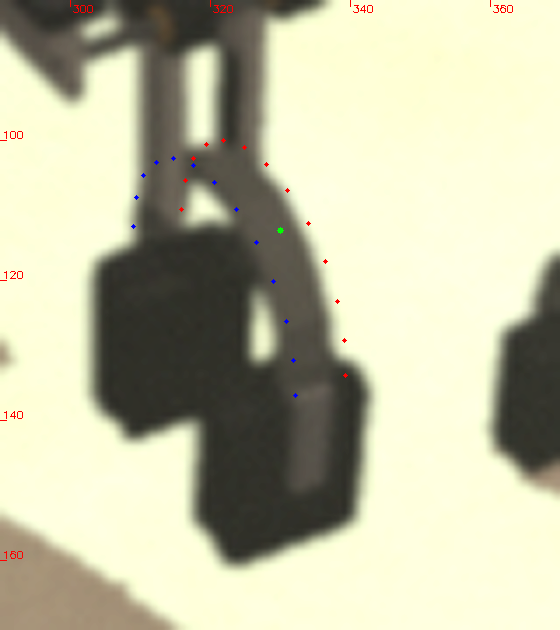

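```bash
python3 -c "
from h import *
for z in (.3321,.351,.38,.40): print(z,proj('scene',(.4079,.0782,z)))"
```

```text
0.3321 (np.float64(317.95236298588935), np.float64(108.49658543795813))
0.351 (np.float64(318.05130481777786), np.float64(103.07105531973379))
0.38 (np.float64(318.2075391634202), np.float64(94.50385849707622))
0.4 (np.float64(318.31853465287134), np.float64(88.41735939442856))
```

```bash
python3 -c "
from h import *
for u,v in ((200,140+174/5),(250,140+170/5),(290,140+167/5)): print(onz('top',u-.5,v-.5,.18))
for u,v in ((250+460/4,60+545/4),(250+570/4,60+450/4),(250+650/4,60+380/4)): print('s',onz('scene',u-.5,v-.5,.18))
"
```

```text
[0.6377903  0.31453527 0.18      ]
[0.6374611  0.15091742 0.18      ]
[0.63706283 0.02008079 0.18      ]
s [0.64182849 0.02337678 0.18      ]
s [0.6417348  0.15492545 0.18      ]
s [0.64106348 0.26030711 0.18      ]
```

```bash
python3 -c "
from h import *
st();go(.610,.075,.333,1.571)"
```

```text
25.43 [0.4076 0.0782 0.3313] [-1.568e+00  1.000e-03  1.298e+00] F [-0.7 -0.1 -2.4] w 0.0235
slide [  51.5   -1.7 -195.7] roll -15.6
```

```bash
python3 -m creep '[{"slide":[2,-3,-8],"roll":-1,"grip":1},{"slide":[6,-3,-22],"roll":-3,"grip":1},{"slide":[10,-3,-40],"roll":-5,"grip":1},{"slide":[16,-3,-60],"roll":-7,"grip":1},{"slide":[21,-3,-80],"roll":-9,"grip":1},{"slide":[26,-3,-100],"roll":-11,"grip":1},{"slide":[32,-3,-120],"roll":-13,"grip":1},{"slide":[37,-3,-140],"roll":-15.6,"grip":1},{"slide":[42,-3,-160],"roll":-15.6,"grip":1},{"slide":[47,-3,-178],"roll":-15.6,"grip":1},{"slide":[50,-3,-190],"roll":-15.6,"grip":1},{"slide":[51.5,-3,-196],"roll":-15.6,"grip":1},{"slide":[51.5,-3,-196],"roll":-15.6,"grip":1},{"slide":[51.5,-3,-196],"roll":-15.6,"grip":1},{"slide":[51.5,-3,-196],"roll":-15.6,"grip":1}]'; python3 -c "
from h import *
st()
crop('scene',280,80,180,150,4,'pics/s25.png')
crop('top',190,130,130,90,6,'pics/t25.png')"
```

```text
time: 26.68
tool_pos: [0.6103, 0.075, 0.3361]
ee_rot: [-1.571, 0.0, 1.571]
wrist_force: [-0.4, -0.3, -2.6]
width: 0.0234
26.68 [0.6103 0.075  0.3361] [-1.571  0.     1.571] F [-0.4 -0.3 -2.6] w 0.0234
```

View pics/s25.png

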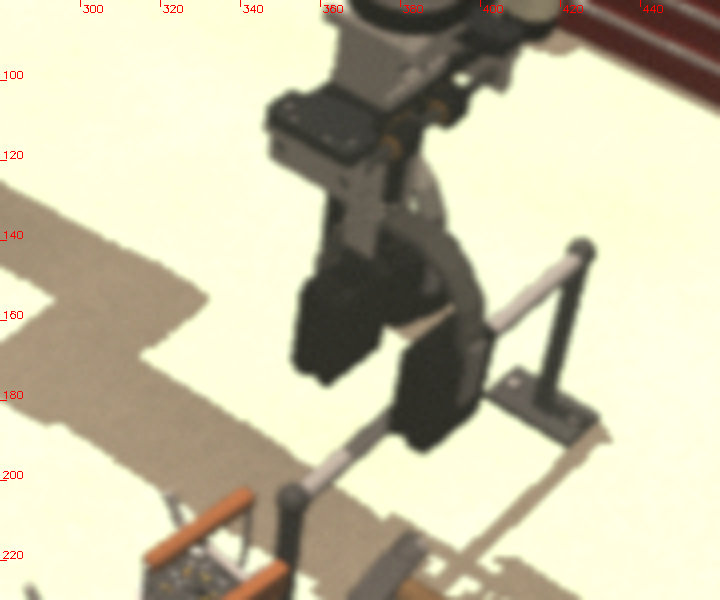

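View pics/t25.png

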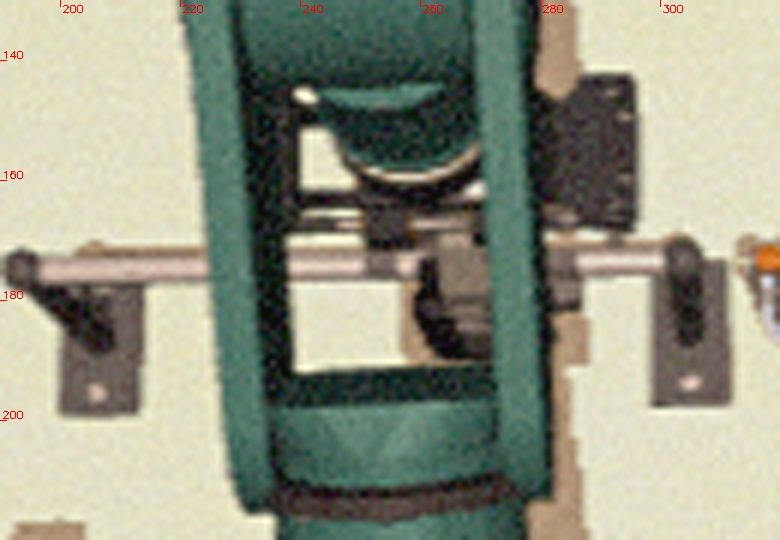

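```bash
python3 -c "
from h import *
chk('scene',.639,.075,0,345,110,70,85,7,'pics/s26.png',dz=.215)
for x in (-.066,-.026,.026,.066):
  print(x,[np.round(proj('scene',(.639+x,.075+s*.03,.215)),1).tolist() for s in(-1,1)])"
```

```text
-0.066 [[351.7, 171.3], [364.7, 160.9]]
-0.026 [[362.5, 178.2], [375.5, 167.5]]
0.026 [[377.0, 187.4], [389.9, 176.3]]
0.066 [[388.6, 194.8], [401.3, 183.3]]
```

View pics/s26.png

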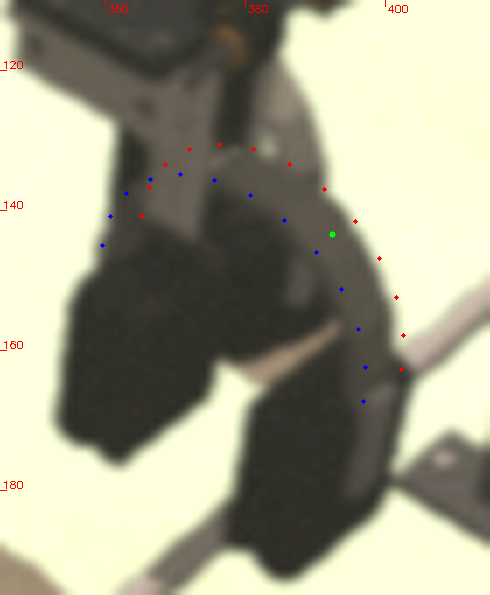

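```bash
python3 -m creep '[{"slide":[0,5,0],"roll":0,"grip":1},{"slide":[0,15,0],"roll":0,"grip":1},{"slide":[0,25,0],"roll":0,"grip":1},{"slide":[0,35,0],"roll":0,"grip":1},{"slide":[0,45,0],"roll":0,"grip":1},{"slide":[0,55,0],"roll":0,"grip":1},{"slide":[0,65,0],"roll":0,"grip":1},{"slide":[0,72,0],"roll":0,"grip":1},{"slide":[0,75,0],"roll":0,"grip":1},{"slide":[0,75,0],"roll":0,"grip":1}]'; python3 -c "
from h import *
st()
crop('scene',320,100,120,120,5,'pics/s27.png')
crop('top',190,130,130,90,6,'pics/t27.png')"
```

```text
time: 27.67
tool_pos: [0.6103, 0.0749, 0.2596]
ee_rot: [-1.569, 0.0, 1.57]
wrist_force: [0.3, 1.0, -2.1]
width: 0.0234
27.67 [0.6103 0.0749 0.2596] [-1.569  0.     1.57 ] F [ 0.3  1.  -2.1] w 0.0234
```

View pics/s27.png

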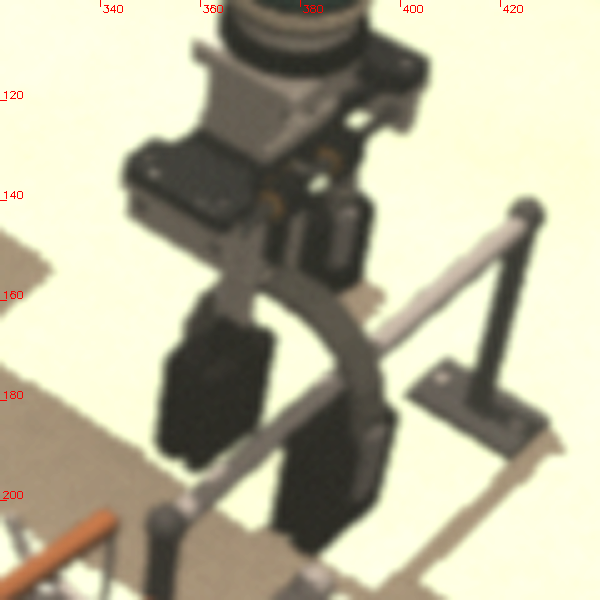

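View pics/t27.png

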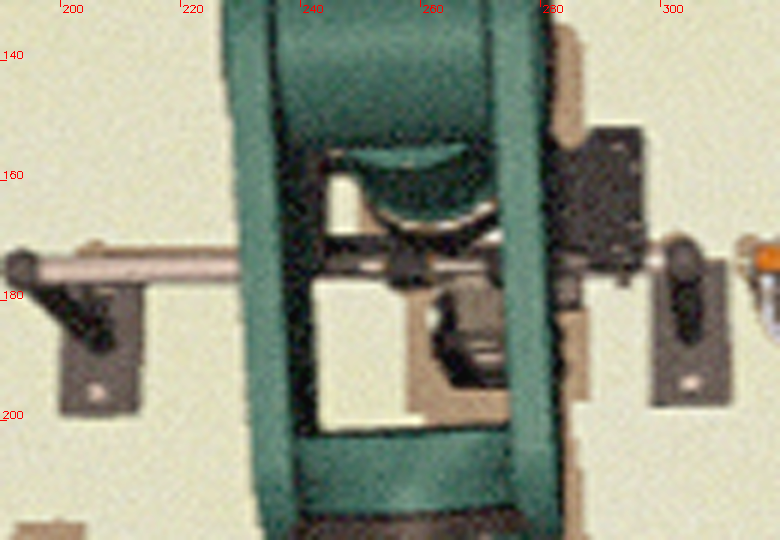

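```bash
python3 -m creep '[{"slide":[0,8,0],"roll":0,"grip":1},{"slide":[0,18,0],"roll":0,"grip":1},{"slide":[0,28,0],"roll":0,"grip":1},{"slide":[0,38,0],"roll":0,"grip":1},{"slide":[0,48,0],"roll":0,"grip":1},{"slide":[0,58,0],"roll":0,"grip":1},{"slide":[0,68,0],"roll":0,"grip":1},{"slide":[0,78,0],"roll":0,"grip":1},{"slide":[0,85,0],"roll":0,"grip":1},{"slide":[0,90,0],"roll":0,"grip":1},{"slide":[0,93,0],"roll":0,"grip":1},{"slide":[0,95,0],"roll":0,"grip":1},{"slide":[0,95,0],"roll":0,"grip":1},{"slide":[0,95,0],"roll":0,"grip":1}]'; python3 -c "
from h import *
st()
crop('scene',320,100,120,120,5,'pics/s28.png')"
```

```text
time: 28.93
tool_pos: [0.611, 0.075, 0.1665]
ee_rot: [-1.572, 0.0, 1.57]
wrist_force: [0.3, 0.5, -2.0]
width: 0.0236
28.93 [0.611  0.075  0.1665] [-1.572  0.     1.57 ] F [ 0.3  0.5 -2. ] w 0.0236
```

View pics/s28.png

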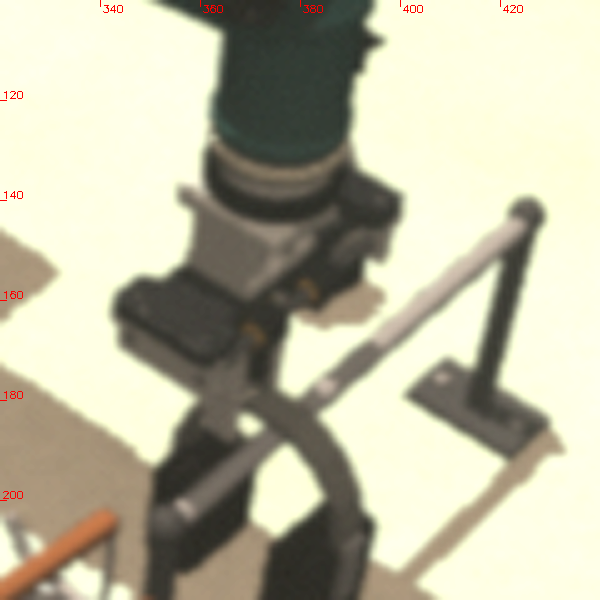

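```bash
python3 -m creep '[{"slide":[0,2,0],"roll":0,"grip":1},{"slide":[0,4,0],"roll":0,"grip":1},{"slide":[0,4,0],"roll":0,"grip":1},{"slide":[0,4,0],"roll":0,"grip":1}]';python3 -m creep '[{"slide":[0,1.5,0],"roll":0,"grip":1},{"slide":[0,3,0],"roll":0,"grip":1},{"slide":[0,3,0],"roll":0,"grip":1},{"slide":[0,3,0],"roll":0,"grip":1}]'
```

```text
time: 29.32
tool_pos: [0.6106, 0.075, 0.1617]
ee_rot: [-1.57, 0.0, 1.57]
wrist_force: [0.1, -0.3, -2.0]
width: 0.0237
time: 29.65
tool_pos: [0.6107, 0.0749, 0.1588]
ee_rot: [-1.571, 0.0, 1.57]
wrist_force: [-0.6, -0.2, -1.8]
width: 0.0237
```

```bash
python3 -m creep '[{"slide":[0,1,0],"roll":0,"grip":1},{"slide":[0,2,0],"roll":0,"grip":1},{"slide":[0,2,0],"roll":0,"grip":1}]';python3 -m creep '[{"slide":[0,1,0],"roll":0,"grip":1},{"slide":[0,2,0],"roll":0,"grip":1},{"slide":[0,2,0],"roll":0,"grip":1}]'; python3 -c "
from h import *
crop('scene',320,120,120,120,5,'pics/s29.png')"
```

```text
time: 29.9
tool_pos: [0.6109, 0.0749, 0.1579]
ee_rot: [-1.572, 0.0, 1.57]
wrist_force: [-3.1, 0.5, 1.2]
width: 0.0236
time: 30.15
tool_pos: [0.6114, 0.0748, 0.1571]
ee_rot: [-1.574, 0.0, 1.57]
wrist_force: [-2.6, -0.7, 5.5]
width: 0.0234
```

View pics/s29.png

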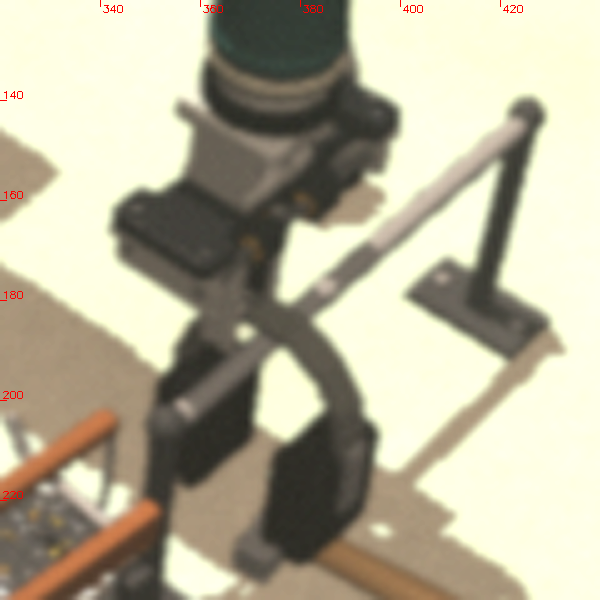

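```bash
python3 -m creep '[{"slide":[0,-1,0],"roll":0,"grip":0.8},{"slide":[0,-1,0],"roll":0,"grip":0.65},{"slide":[0,-1,0],"roll":0,"grip":0.5},{"slide":[0,-1,0],"roll":0,"grip":0.4},{"slide":[0,-1,0],"roll":0,"grip":0.4},{"slide":[0,-1,0],"roll":0,"grip":0.4},{"slide":[0,-1,0],"roll":0,"grip":0.4},{"slide":[0,-1,0],"roll":0,"grip":0.4}]';python3 -m creep '[{"slide":[0,-10,0],"roll":0,"grip":0.4},{"slide":[0,-25,0],"roll":0,"grip":0.4},{"slide":[0,-50,0],"roll":0,"grip":0.4},{"slide":[0,-80,0],"roll":0,"grip":0.2},{"slide":[0,-110,0],"roll":0,"grip":0},{"slide":[0,-140,20],"roll":0,"grip":0},{"slide":[0,-140,60],"roll":0,"grip":0},{"slide":[0,-140,100],"roll":0,"grip":0},{"slide":[0,-140,140],"roll":0,"grip":0},{"slide":[0,-140,160],"roll":0,"grip":0},{"slide":[0,-140,160],"roll":0,"grip":0},{"slide":[0,-140,160],"roll":0,"grip":0}]'; python3 -c "
from h import *
st()
crop('scene',300,80,160,150,5,'pics/s30.png')
crop('top',165,140,155,130,5,'pics/t30.png')"
```

```text
time: 30.87
tool_pos: [0.6107, 0.075, 0.1557]
ee_rot: [-1.57, 0.0, 1.57]
wrist_force: [0.7, 0.6, -0.1]
width: 0.0561
time: 31.87
tool_pos: [0.4507, 0.0751, 0.2976]
ee_rot: [-1.575, -0.0, 1.57]
wrist_force: [-1.0, 1.4, -0.4]
width: 0.0939
31.87 [0.4507 0.0751 0.2976] [-1.575 -0.     1.57 ] F [-1.   1.4 -0.4] w 0.0939
```

View pics/s30.png

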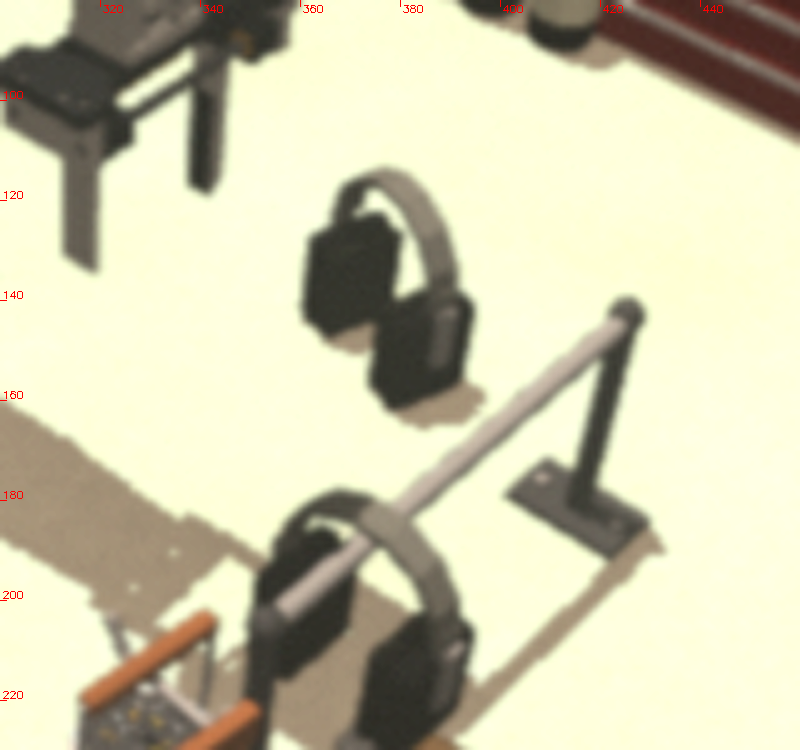

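View pics/t30.png

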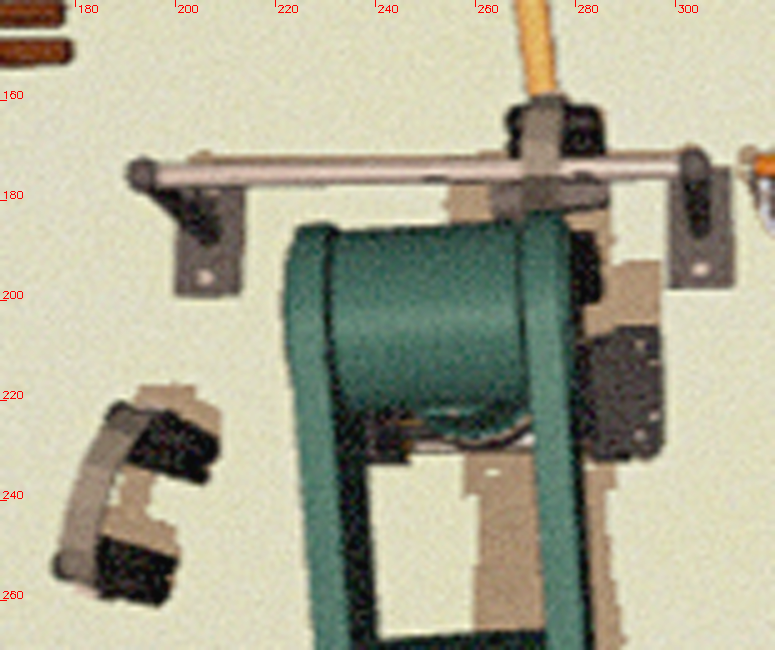

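```bash
python3 -c "
from h import *
st();go(.4113,.3795,.26,1.261)"
```

```text
31.97 [0.4517 0.075  0.2963] [-1.572  0.     1.57 ] F [ 0.9 -0.1 -0.7] w 0.0944
slide [304.5  36.3  40.6] roll 17.7
```

```bash
python3 -m creep '[{"slide":[304,0,40],"roll":17.7,"grip":0},{"slide":[304,0,40],"roll":17.7,"grip":0},{"slide":[304,0,40],"roll":17.7,"grip":0},{"slide":[304,0,40],"roll":17.7,"grip":0},{"slide":[304,0,40],"roll":17.7,"grip":0},{"slide":[304,0,40],"roll":17.7,"grip":0},{"slide":[304,0,40],"roll":17.7,"grip":0},{"slide":[304,0,40],"roll":17.7,"grip":0},{"slide":[304,36,40],"roll":17.7,"grip":0},{"slide":[304,36,40],"roll":17.7,"grip":0},{"slide":[304,36,40],"roll":17.7,"grip":0},{"slide":[304,36,40],"roll":17.7,"grip":0}]'; python3 -c "
from h import *
st();go(.4113,.3795,.121,1.261)
chk('scene',.438,.371,-.31,320,60,120,120,6,'pics/s31.png')"
```

```text
time: 32.97
tool_pos: [0.412, 0.379, 0.2604]
ee_rot: [-1.571, 0.0, 1.26]
wrist_force: [-0.0, -0.8, 0.4]
width: 0.0939
32.97 [0.412  0.379  0.2604] [-1.571  0.     1.26 ] F [-0.  -0.8  0.4] w 0.0939
slide [  0.3 139.4   0.8] roll -0.0
```

View pics/s31.png

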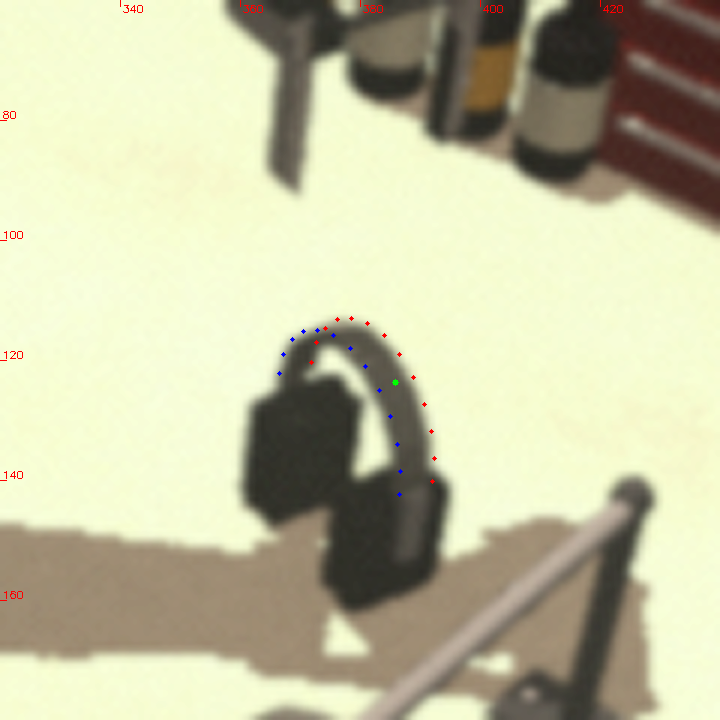

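```bash
python3 -m creep '[{"slide":[0,35,1],"roll":0,"grip":0},{"slide":[0,70,1],"roll":0,"grip":0},{"slide":[0,100,1],"roll":0,"grip":0},{"slide":[0,122,1],"roll":0,"grip":0},{"slide":[0,134,1],"roll":0,"grip":0},{"slide":[0,138,1],"roll":0,"grip":0},{"slide":[0,138,1],"roll":0,"grip":0},{"slide":[0,138,1],"roll":0,"grip":0}]'; python3 -c "
from h import *
st();print(proj('scene',(.4113,.3795,.14)))
crop('scene',320,60,120,120,6,'pics/s32.png')"
```

```text
time: 33.68
tool_pos: [0.4115, 0.38, 0.1245]
ee_rot: [-1.573, -0.003, 1.261]
wrist_force: [-0.3, 0.1, -0.5]
width: 0.094
33.68 [0.4115 0.38   0.1245] [-1.573 -0.003  1.261] F [-0.3  0.1 -0.5] w 0.094
(np.float64(375.63585414021384), np.float64(115.54719548683168))
```

View pics/s32.png

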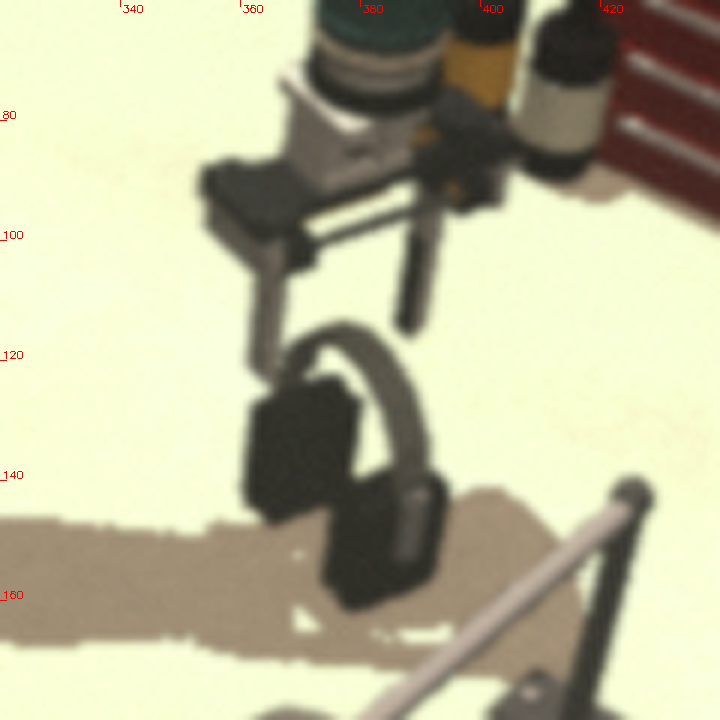

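```bash
python3 -m creep '[{"slide":[0,1,0],"roll":0,"grip":0.3},{"slide":[0,1,0],"roll":0,"grip":0.5},{"slide":[0,1,0],"roll":0,"grip":0.6},{"slide":[0,1,0],"roll":0,"grip":0.7},{"slide":[0,1,0],"roll":0,"grip":0.75},{"slide":[0,1,0],"roll":0,"grip":0.85},{"slide":[0,1,0],"roll":0,"grip":1},{"slide":[0,1,0],"roll":0,"grip":1},{"slide":[0,1,0],"roll":0,"grip":1},{"slide":[0,1,0],"roll":0,"grip":1},{"slide":[0,1,0],"roll":0,"grip":1},{"slide":[0,1,0],"roll":0,"grip":1},{"slide":[0,1,0],"roll":0,"grip":1}]'
python3 -m creep '[{"slide":[0,-5,0],"roll":0,"grip":1},{"slide":[0,-15,0],"roll":0,"grip":1},{"slide":[0,-30,0],"roll":0,"grip":1},{"slide":[0,-50,0],"roll":0,"grip":1},{"slide":[0,-75,0],"roll":0,"grip":1},{"slide":[0,-100,0],"roll":0,"grip":1},{"slide":[0,-125,0],"roll":0,"grip":1},{"slide":[0,-150,0],"roll":0,"grip":1},{"slide":[0,-175,0],"roll":0,"grip":1},{"slide":[0,-195,0],"roll":0,"grip":1},{"slide":[0,-205,0],"roll":0,"grip":1},{"slide":[0,-212,0],"roll":0,"grip":1},{"slide":[0,-212,0],"roll":0,"grip":1},{"slide":[0,-212,0],"roll":0,"grip":1}]'; python3 -c "
from h import *
st();go(.610,.235,.333,1.571)
crop('scene',300,30,150,140,5,'pics/s33.png')"
```

```text
time: 34.82
tool_pos: [0.4099, 0.3793, 0.1209]
ee_rot: [-1.571, 0.0, 1.261]
wrist_force: [0.2, -0.3, 0.7]
width: 0.0237
time: 35.98
tool_pos: [0.4098, 0.3793, 0.332]
ee_rot: [-1.57, 0.001, 1.261]
wrist_force: [0.7, -1.1, -3.2]
width: 0.0234
35.98 [0.4098 0.3793 0.332 ] [-1.570e+00  1.000e-03  1.261e+00] F [ 0.7 -1.1 -3.2] w 0.0234
slide [ -76.5   -1.  -234.6] roll -17.7
```

View pics/s33.png

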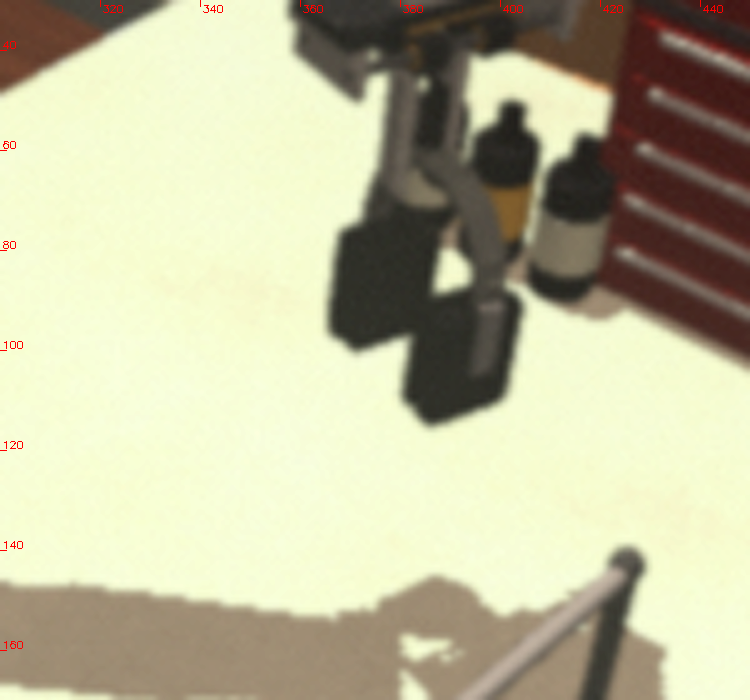

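```bash
python3 -m creep '[{"slide":[-3,-2,-8],"roll":-1,"grip":1},{"slide":[-7,-2,-22],"roll":-3,"grip":1},{"slide":[-13,-2,-40],"roll":-5,"grip":1},{"slide":[-20,-2,-60],"roll":-7,"grip":1},{"slide":[-26,-2,-80],"roll":-9,"grip":1},{"slide":[-33,-2,-100],"roll":-11,"grip":1},{"slide":[-39,-2,-120],"roll":-13,"grip":1},{"slide":[-46,-2,-140],"roll":-15,"grip":1},{"slide":[-52,-2,-160],"roll":-17.7,"grip":1},{"slide":[-59,-2,-180],"roll":-17.7,"grip":1},{"slide":[-66,-2,-200],"roll":-17.7,"grip":1},{"slide":[-71,-2,-218],"roll":-17.7,"grip":1},{"slide":[-75,-2,-230],"roll":-17.7,"grip":1},{"slide":[-76.5,-2,-234.5],"roll":-17.7,"grip":1},{"slide":[-76.5,-2,-234.5],"roll":-17.7,"grip":1},{"slide":[-76.5,-2,-234.5],"roll":-17.7,"grip":1},{"slide":[-76.5,-2,-234.5],"roll":-17.7,"grip":1}]'; python3 -c "
from h import *
st()
crop('scene',330,60,130,140,5,'pics/s34.png')
for x in (-.066,-.026,.026,.066):
  print(x,[np.round(proj('scene',(.639+x,.235+s*.03,.215)),1).tolist() for s in(-1,1)])"
```

```text
time: 37.45
tool_pos: [0.6092, 0.2359, 0.3352]
ee_rot: [-1.57, -0.0, 1.571]
wrist_force: [-0.6, 0.7, -1.9]
width: 0.0233
37.45 [0.6092 0.2359 0.3352] [-1.57  -0.     1.571] F [-0.6  0.7 -1.9] w 0.0233
-0.066 [[385.2, 144.5], [396.8, 135.2]]
-0.026 [[395.8, 150.6], [407.3, 141.1]]
0.026 [[410.0, 158.8], [421.4, 148.9]]
0.066 [[421.3, 165.3], [432.6, 155.2]]
```

View pics/s34.png

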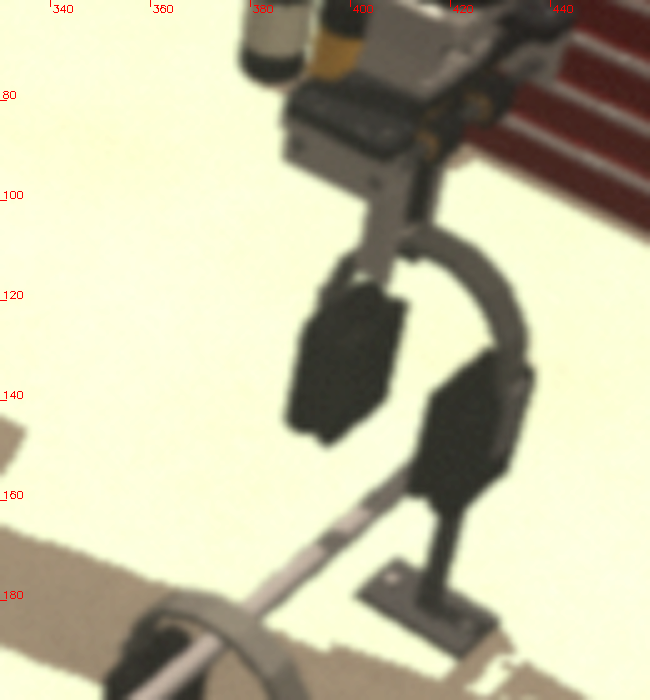

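```bash
python3 -m creep '[{"slide":[0,5,0],"roll":0,"grip":1},{"slide":[0,15,0],"roll":0,"grip":1},{"slide":[0,25,0],"roll":0,"grip":1},{"slide":[0,35,0],"roll":0,"grip":1},{"slide":[0,45,0],"roll":0,"grip":1},{"slide":[0,55,0],"roll":0,"grip":1},{"slide":[0,65,0],"roll":0,"grip":1},{"slide":[0,72,0],"roll":0,"grip":1},{"slide":[0,75,0],"roll":0,"grip":1},{"slide":[0,75,0],"roll":0,"grip":1}]'; python3 -c "
from h import *
st()
crop('scene',330,70,130,140,5,'pics/s35.png')"
```

```text
time: 38.33
tool_pos: [0.6096, 0.2349, 0.2586]
ee_rot: [-1.569, 0.001, 1.57]
wrist_force: [-0.7, 0.3, -2.1]
width: 0.0234
38.33 [0.6096 0.2349 0.2586] [-1.569e+00  1.000e-03  1.570e+00] F [-0.7  0.3 -2.1] w 0.0234
```

View pics/s35.png

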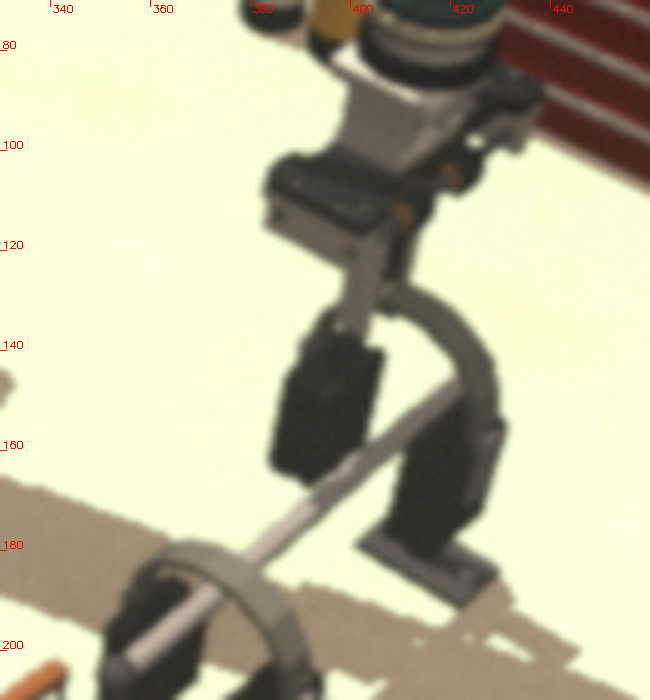

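```bash
python3 -m creep '[{"slide":[0,8,0],"roll":0,"grip":1},{"slide":[0,18,0],"roll":0,"grip":1},{"slide":[0,28,0],"roll":0,"grip":1},{"slide":[0,38,0],"roll":0,"grip":1},{"slide":[0,48,0],"roll":0,"grip":1},{"slide":[0,58,0],"roll":0,"grip":1},{"slide":[0,68,0],"roll":0,"grip":1},{"slide":[0,78,0],"roll":0,"grip":1},{"slide":[0,86,0],"roll":0,"grip":1},{"slide":[0,92,0],"roll":0,"grip":1},{"slide":[0,96,0],"roll":0,"grip":1},{"slide":[0,98,0],"roll":0,"grip":1},{"slide":[0,98,0],"roll":0,"grip":1},{"slide":[0,98,0],"roll":0,"grip":1}]';python3 -m creep '[{"slide":[0,1,0],"roll":0,"grip":1},{"slide":[0,2,0],"roll":0,"grip":1},{"slide":[0,2,0],"roll":0,"grip":1}]';python3 -m creep '[{"slide":[0,1,0],"roll":0,"grip":1},{"slide":[0,2,0],"roll":0,"grip":1},{"slide":[0,2,0],"roll":0,"grip":1}]'
```

```text
time: 39.55
tool_pos: [0.6103, 0.2351, 0.1625]
ee_rot: [-1.572, -0.0, 1.57]
wrist_force: [-0.4, 0.1, -2.3]
width: 0.0235
time: 39.8
tool_pos: [0.6101, 0.2351, 0.1601]
ee_rot: [-1.571, -0.0, 1.57]
wrist_force: [0.0, 0.6, -2.3]
width: 0.0237
time: 40.05
tool_pos: [0.6102, 0.2352, 0.1582]
ee_rot: [-1.571, -0.0, 1.57]
wrist_force: [-0.6, -0.4, -0.8]
width: 0.0234
```

```bash
python3 -m creep '[{"slide":[0,1,0],"roll":0,"grip":1},{"slide":[0,2,0],"roll":0,"grip":1},{"slide":[0,2,0],"roll":0,"grip":1}]'; python3 -c "
from h import *
crop('scene',330,100,130,140,5,'pics/s36.png')"
```

```text
time: 40.3
tool_pos: [0.6103, 0.2351, 0.1575]
ee_rot: [-1.573, -0.0, 1.57]
wrist_force: [-2.7, -0.8, 2.6]
width: 0.0238
```

View pics/s36.png

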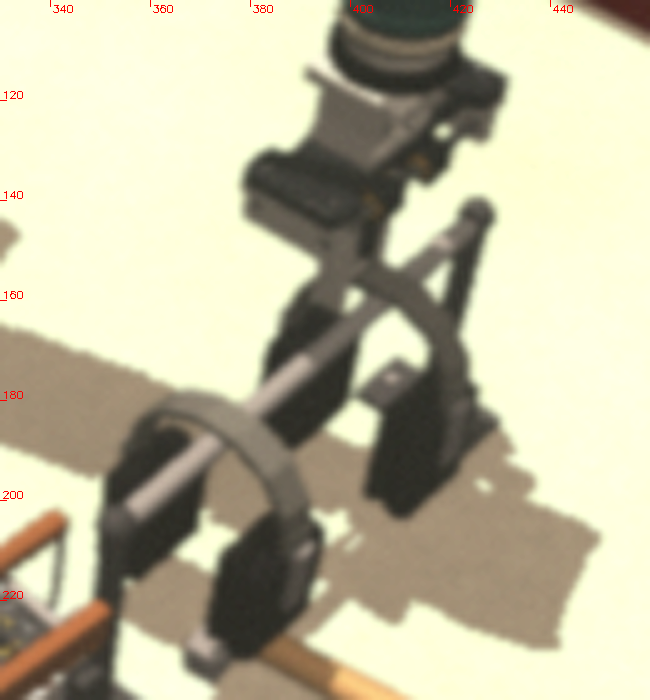

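On the bar (contact force appears at the expected height); release, retreat and wait.

```bash
python3 -m creep '[{"slide":[0,-1,0],"roll":0,"grip":0.8},{"slide":[0,-1,0],"roll":0,"grip":0.65},{"slide":[0,-1,0],"roll":0,"grip":0.5},{"slide":[0,-1,0],"roll":0,"grip":0.4},{"slide":[0,-1,0],"roll":0,"grip":0.4},{"slide":[0,-1,0],"roll":0,"grip":0.4},{"slide":[0,-1,0],"roll":0,"grip":0.4},{"slide":[0,-1,0],"roll":0,"grip":0.4}]';python3 -m creep '[{"slide":[0,-10,0],"roll":0,"grip":0.4},{"slide":[0,-25,0],"roll":0,"grip":0.4},{"slide":[0,-50,0],"roll":0,"grip":0.4},{"slide":[0,-80,0],"roll":0,"grip":0.2},{"slide":[0,-110,0],"roll":0,"grip":0},{"slide":[0,-140,20],"roll":0,"grip":0},{"slide":[0,-140,60],"roll":0,"grip":0},{"slide":[0,-140,100],"roll":0,"grip":0},{"slide":[40,-140,140],"roll":0,"grip":0},{"slide":[80,-140,180],"roll":0,"grip":0},{"slide":[120,-140,220],"roll":0,"grip":0},{"slide":[150,-140,240],"roll":0,"grip":0},{"slide":[150,-140,240],"roll":0,"grip":0},{"slide":[150,-140,240],"roll":0,"grip":0},{"slide":[150,-140,240],"roll":0,"grip":0},{"slide":[150,-140,240],"roll":0,"grip":0}]'; python3 -c "
from h import *
st()
crop('scene',180,100,260,200,3,'pics/s37.png')
crop('top',165,130,260,130,3,'pics/t37.png')"
```

```text
time: 41.02
tool_pos: [0.61, 0.2351, 0.1567]
ee_rot: [-1.571, 0.0, 1.57]
wrist_force: [-0.2, 1.1, -0.1]
width: 0.0568
time: 42.35
tool_pos: [0.3704, 0.385, 0.2976]
ee_rot: [-1.572, 0.0, 1.57]
wrist_force: [-0.1, 0.4, 0.8]
width: 0.0942
42.35 [0.3704 0.385  0.2976] [-1.572  0.     1.57 ] F [-0.1  0.4  0.8] w 0.0942
```

View pics/s37.png

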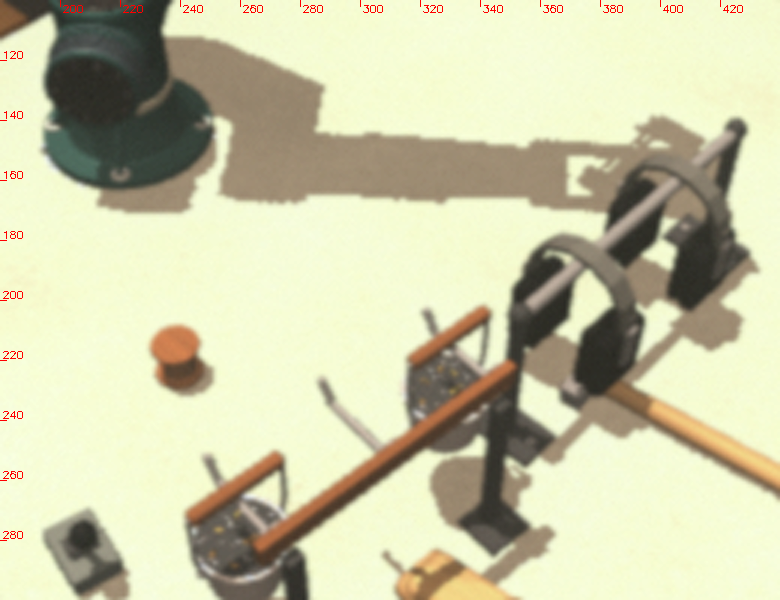

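View pics/t37.png

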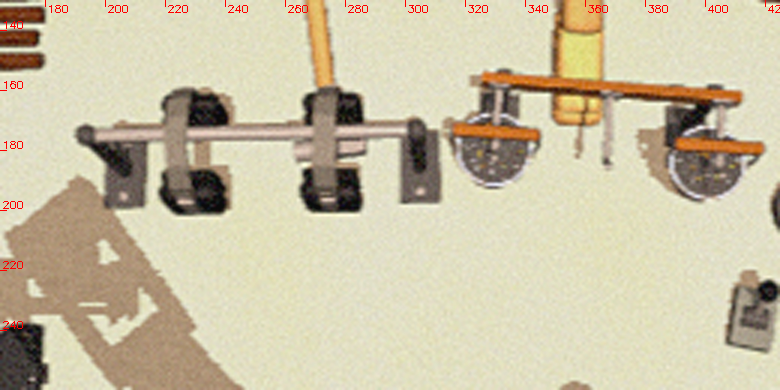

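```bash
python3 -m creep '[{"slide":[0,0,0],"roll":0,"grip":0},{"slide":[0,0,0],"roll":0,"grip":0},{"slide":[0,0,0],"roll":0,"grip":0},{"slide":[0,0,0],"roll":0,"grip":0},{"slide":[0,0,0],"roll":0,"grip":0},{"slide":[0,0,0],"roll":0,"grip":0},{"slide":[0,0,0],"roll":0,"grip":0},{"slide":[0,0,0],"roll":0,"grip":0},{"slide":[0,0,0],"roll":0,"grip":0},{"slide":[0,0,0],"roll":0,"grip":0},{"slide":[0,0,0],"roll":0,"grip":0},{"slide":[0,0,0],"roll":0,"grip":0},{"slide":[0,0,0],"roll":0,"grip":0},{"slide":[0,0,0],"roll":0,"grip":0},{"slide":[0,0,0],"roll":0,"grip":0},{"slide":[0,0,0],"roll":0,"grip":0},{"slide":[0,0,0],"roll":0,"grip":0},{"slide":[0,0,0],"roll":0,"grip":0},{"slide":[0,0,0],"roll":0,"grip":0},{"slide":[0,0,0],"roll":0,"grip":0}]'; python3 -c "
from h import *
a=snapshot('top');cv2.imwrite('pics/topF.png',a[:,:,::-1]);s=snapshot('scene');cv2.imwrite('pics/sceneF.png',s[:,:,::-1])
crop('top',180,150,150,70,5,'pics/tF.png',a[:,:,::-1])
print('pailA',onz('top',165+495/3,130+132/3,.218),'seat~.6255,-.1105')
chk('scene',.639,.075,0,340,130,90,110,6,'pics/f1.png',dz=.0375)
chk('scene',.639,.235,0,340,130,90,110,6,'pics/f2.png',dz=.0375)
x=cv2.imread('pics/f1.png');y=cv2.imread('pics/f2.png')
m=np.hstack([x,y]);cv2.imwrite('pics/f.png',cv2.resize(m,None,fx=.74,fy=.74))
"
```

```text
time: 44.12
tool_pos: [0.3701, 0.3852, 0.2969]
ee_rot: [-1.571, 0.0, 1.57]
wrist_force: [0.8, 0.4, 0.0]
width: 0.0938
pailA [ 0.62103444 -0.11059726  0.218     ] seat~.6255,-.1105
```

View pics/topF.png

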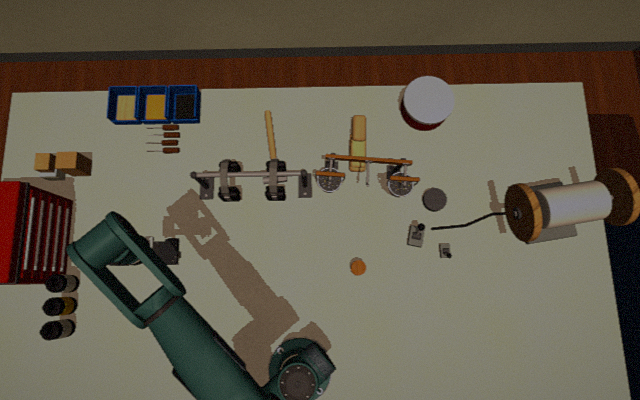

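View pics/sceneF.png

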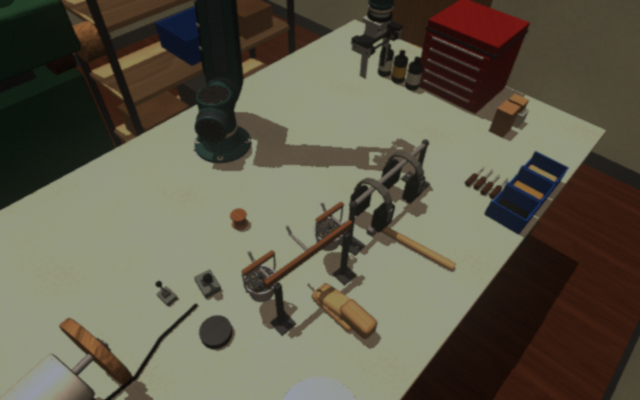

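View pics/f.png

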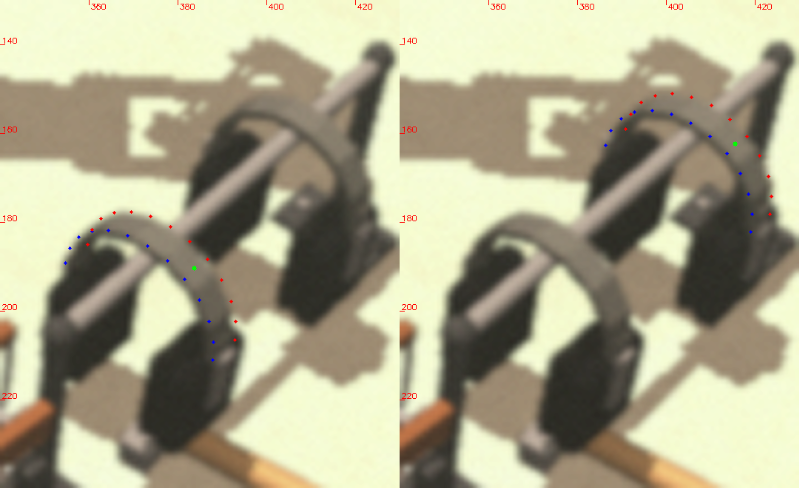

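View pics/tF.png

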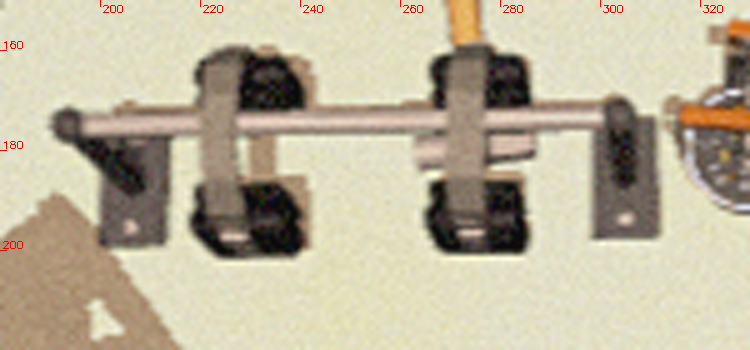

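```bash
python3 -c "
from bench import ticket
print(ticket.close_job())"
```

```text
the job is handed in; nothing more can be done
None
```

The finishing bench is closed down and the job is handed in, at about 44 s on the robot's clock. No verdict was reported.

**What I did:** I threw the polisher's lever to off first. Then I hung the two pails that were there on the stand's two outer hooks. The two pairs of ear defenders that were there went over the rail, about 80 mm either side of its middle.

**Last checks:**
- **Switch:** the ball sits on the off side of the box. From the finger travel I make it about 0.97 rad, and from the picture about 1.0.
- **Pails:** the bar middles are about 3–5 mm from the seat points and the pails look upright. Each touched the wire at the height I expected.
- **Ear defenders:** both headbands cross the bar with one cup on each side. Projecting the expected hanging position onto the scene picture matched to about a pixel, and both touched the bar at the expected height.
- **The rest:** nothing appeared to be moving, the gripper is clear, the other things look to be where they were, and I saw no third pair or third pail. I saw no pair being knocked aside.

**Disagreements:** the two cameras differed by about 4–8 mm on the rail, the hook tips and the pails, so I used averages. The first pair appeared to tilt slightly in the grip, but it settled level on the bar.

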